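Lock the egg scale's beam-stop with its jam nut

ROBOT

A 7-joint arm with a two-finger parallel gripper is mounted at the origin on the work surface. World frame = base frame: x ahead of the robot, y to its left, z up, the work surface at z = 0. Lengths are in mm, angles in rad, forces in N, time in s.
With the tool pointing down it reaches from about 400 to 925 mm from the base axis. Payload 4.1 kg.
Tool frame: the origin (TCP) lies at the very end of the fingers, on their centre line; the grasp point (between the pads) lies 19 mm behind it; z points along the fingers, y is the direction in which the jaws open and shut (so a half turn about z gives the same grasp; the last joint's range is limited). The gripper opens to 85 mm and grips with 20 to 120 N. Pads are 22 mm wide; open, the fingers measure 114 mm over their backs; the gripper's body (76 mm by 85 mm) begins 54 mm behind the grasp point. The pads swing forward as they close: fully open they stand 13 mm farther back than shut.
Start: joints at [1.19, 0.398, 0.045, 1.537, -0.019, 1.207, -0.051], TCP at [180.792, -624.386, 231.347] pointing down, gripper open.
Joint ranges: [-2.82, 2.82], [-0.49, 2.23], [-1.37, 1.46], [0, 2.46], [-1.36, 4.5], [0.23, 2], [-2.94, 2.94]. Speed limits (rad/s): [2.57, 2.57, 3.14, 3.14, 3.14, 3.14, 3.14].

INTERFACE

Orientations are given as a rotation vector (axis times angle).
In Python, from rig import bot, eyes gives the robot as it stands.
- The arm moves only by the shell command python3 -m jog 'ROWS' [OPENING] [FORCE]. ROWS is JSON, a list that holds one entry, the list of rows, each a list of 6 numbers: the shift along the world's x, y, z in cm, then the turn, a rotation vector about the world's x, y, z in rad. In form: [[[x, y, z, wx, wy, wz], ...]]. A call has 1 to 12 rows; each row is the pose to reach, as a shift and turn from the pose measured when the call began; what a row does not reach only later rows make up. A row lasts 1/10 s, in which the tool goes at most 50 mm and 8.59 degrees, less where a joint would pass 70% of its speed; a pose out of reach is approached as far as the arm can. A call with a gripper value outside its range is refused whole. OPENING is the opening in per cent of the stroke, from 0 (shut) to 100 (fully open), set as the call begins (- or left out, the last holds). The fingers move at their own pace and stop on an object; FORCE is the grip in N (left out, the last holds). Time passes only in rows, so rows that repeat a pose let the fingers close. It gives the time, the measured TCP pose, the force and the opening at its end, in the units of the state.
- bot.observe(): the state, without advancing time (a new reading comes with each control period).
- eyes.grab_frame(name): name is "scene" or "side" or "wrist"; returns a dict with "image" (384x512x3 uint8, blue, green, red), "vfov" (degrees; the focal length in pixels is half the picture's height over the tangent of half this angle, whatever the lens; pixels are square), "cx", "cy" (the principal point, pixels), "origin" and "attitude" of the camera in the world. Camera axes: x right, y down, z forward; pixel columns grow to the right and rows downward; lengths in mm; the calibration is good to about 2 mm. The wrist camera is an equidistant fisheye: a pixel r from the principal point sees the ray r / f radians off the axis. A picture is of the moment at which its call begins. There is no depth.
- bot.job_done(): hands the job in, once; it reports no verdict.
The state is a dict: "time": time; "joints": joint angles; "qd": joint speeds; "effort": joint torques, N m; "ee_pos": TCP position; "ee_rot": TCP orientation; "force": force on the tool from outside, world axes, zero at the start; "wrist_torque": the same for the moment, N m; "width": finger opening in mm.
Only numpy, scipy, OpenCV 4.12 (cv2) and the standard library are available. Lean on these libraries where they do the work, as an engineer would, in place of code of your own. Each camera call takes 0.05 s, during which the arm holds its last target.

TASK

Slide the spanner that fits onto the square lower nut of the beam-stop bracket until the nut sits fully home in the jaw, with its handle lying flat on the bed plate beside the stop pin, and let it go. Then, with that spanner keeping the lower nut still against the pin, push the jam nut's lever clockwise (seen from above) until it runs up against the lower nut, and tighten it gently, to about 10 newtons at the ball end and held there for half a second. Leave the spanner on the nut and do not disturb the other things on the desk.

Things in the scene. Friction and masses are not known exactly. Their poses are not given: they have to be found in the camera images.
- bracket: Fixed dark steel bed plate, 225 x 90 x 10 mm, on the desk, long side along its x axis (x from -180 to +45 mm). Origin at desk level, straight under the axis of the upright stud, which carries the square lower nut and the jam nut above it. The spanner's place is along the plate's x axis, jaw round the lower nut, handle towards -x.
- stop_pin: Fixed upright steel pin, 10 mm thick, top 32 mm above the desk. Origin at its foot, at x = -75, y = +17.5 mm in the bracket's frame. The seated spanner's handle lies along the bracket's x axis on the pin's -y side with 3.5 mm of gap, and leans on the pin when the jam nut is turned clockwise.
- setnut_top (a point): Centre of the top of the square brass lower nut: 30 mm across the flats, 18 mm high, standing on the plate (10 to 28 mm above the desk). At the start its flats are parallel to the bracket's x and y axes.
- setnut (a joint): Angle of the lower nut on the stud, rad, clockwise from above positive, 0 as set. It turns easily (0.08 N m) if not held, and must stay within 0.3 rad of 0; with the spanner on, play lets it turn about 0.2 rad before the spanner bears on the pin.
- jam: Brass hexagonal jam nut, 28 mm over corners, 18 mm high, on the stud (30 to 48 mm above the desk; stud top at 67 mm), with a level round steel lever 10 mm thick along its own +x axis, 40 mm above the desk. Origin on the stud's axis at its underside, z up. At the start the lever points 0.25 to 1.35 rad anticlockwise of the bracket's +x axis. Clockwise from above tightens.
- lever_end (a point): Centre of the black ball (18 mm) at the lever's end, 62 mm from the stud's axis, 40 mm above the desk. The lever runs nearly free (0.03 N m) for 0.6 to 1 rad, how far is not shown, until the jam nut seats on the lower nut. Seated, it grips at 0.3 N m, and each further 0.1 rad adds 0.2 N m. Well tightened is 0.6 N m (0.4 to 0.8 will do).
- spanner: Open-ended steel spanner that fits: jaw 33 mm, head 46 mm wide, 12 mm thick, handle 18 mm wide, 170 mm long, about 0.18 kg. Loose, flat on the desk left or right of the bracket. Origin on the underside at the jaw's centre, where a seated nut's axis lies; jaw opens to +x (prongs to x = +20 mm, jaw bottom at x = -15 mm), handle to -x, ending at -150 mm.
- spanner_jaw (a point): Centre of the spanner's jaw, half-way up its thickness (6 mm above its underside).
- spanner_grip (a point): A point in the middle of the spanner's handle, half-way up its thickness, 125 mm from the jaw's centre: the place to grip it, which stays clear of the stop pin.
- small_spanner: A second spanner, too small for the nut: jaw 20 mm, handle 14 mm wide, 135 mm long, 12 mm thick. Loose, on the other side of the bracket; leave alone. Origin as on the other.
- inkwell: Green glass inkwell, 62 mm wide, 46 mm high, loose; leave alone. Origin under its centre.
- bell: Domed brass bell, 84 mm wide, 58 mm high, loose; leave alone. Origin under its centre.
- egg_holder: Pressed tin egg cup with an egg, 56 mm wide, 53 mm high, loose; leave alone. Origin under its centre.

How it is judged:
By the outcome, as a careful person would: the job done as asked, in the order asked, and still so for the second after the job is handed in, with the robot touching nothing.
It also fails if it takes over 64 s, if anything falls off the work surface, if the arm or the gripper's body presses on something with over 40 N, if the wrist force passes 120 N, or if a joint passes its speed limit or range.

## Working session

There is one attempt and no reset: what is moved stays moved. The work goes in short steps, Python scripts to look and compute and a shell command to move; the robot and the scene stay as the last step left them, time stands still between calls to the robot, and variables do not carry over. Pictures are saved under pics/ and viewed, and the job is handed in when it is done.

```bash
ls; mkdir -p pics
python3 - <<'E'
from rig import bot, eyes
import cv2
s=bot.observe()
for k,v in s.items(): print(k,v)
for n in ("scene","side","wrist"):
    f=eyes.grab_frame(n)
    cv2.imwrite(f"pics/{n}0.png",f["image"])
    print(n,f["vfov"],f["cx"],f["cy"],f["origin"],f["attitude"])
E
```

```text
pics
time 0.0
joints [ 1.19000162  0.3992045   0.04501464  1.53788962 -0.01869272  1.20691015
 -0.05072775]
qd [ 0.00067322  0.00023643  0.00040386  0.00011583 -0.00074789  0.00059952
 -0.00122066]
effort [-6.49277881e-04 -4.75119281e+01  1.36449315e+00 -2.54216856e+01
  1.16456006e-02  9.53508541e-03  4.78216634e-06]
ee_pos [ 180.60206153 -623.73574594  230.25073065]
ee_rot [-3.10851002e+00 -4.41067969e-01  6.50963183e-04]
force [ 0.00278316  0.0417492  -0.74262218]
wrist_torque [-0.06731524  0.02050628  0.03811741]
width 84.91689052724313
scene 53.838132793427455 258.8451560651059 186.72408982216092 [1165.76350265  142.54315014  770.39183367] [-1.63055995 -2.07362038  0.70911578]
side 48.80192551829162 253.9701474143962 186.88703039290178 [ 271.51936117 -633.23515468  637.00963839] [-2.18914898  0.56666272 -0.26423552]
wrist 65.70646984690485 259.5525638918512 191.2331132727124 [ 246.5302895  -605.67872987  373.45438635] [ 2.33009881 -1.75168334 -0.24163673]
```

View pics/scene0.png

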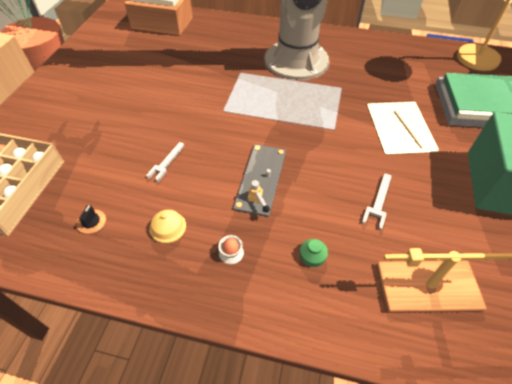

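View pics/side0.png

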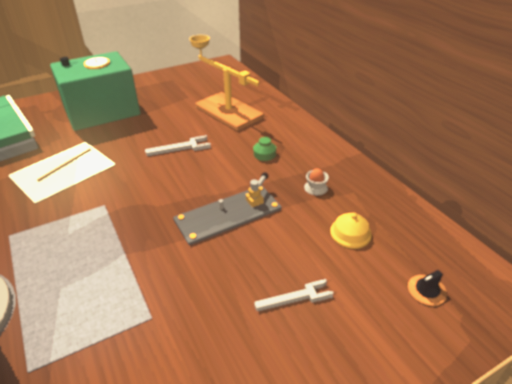

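View pics/wrist0.png

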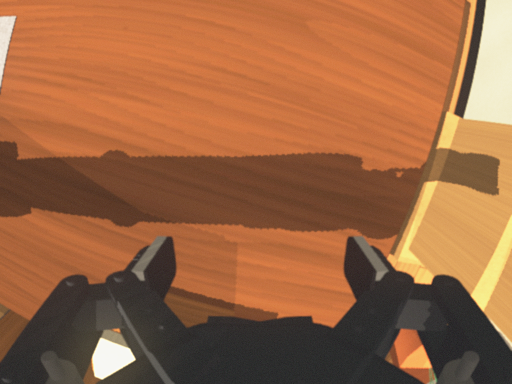

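Scene view: the bracket is in the centre around (262,180), with one spanner at (165,160) on the -y side and another at (378,200) on the +y side. The egg cup, bell and inkwell are on the near side. I'll enlarge these areas.

```bash
cat > h.py <<'E'
import numpy as np, cv2
from rig import bot, eyes
from scipy.spatial.transform import Rotation as R
def cam(n, f=None):
    f=f or eyes.grab_frame(n)
    f["name"]=n
    f["f"]=f["image"].shape[0]/2/np.tan(np.radians(f["vfov"]/2))
    f["Rm"]=R.from_rotvec(f["attitude"]).as_matrix(); f["o"]=np.array(f["origin"])
    return f
def ray(c,p):
    u=(np.array(p,float)-[c["cx"],c["cy"]])/c["f"]
    if c["name"]=="wrist":
        t=np.hypot(*u); d=np.array([*(u/t*np.sin(t) if t>1e-9 else u),np.cos(t)])
    else: d=np.array([*u,1.])
    d=c["Rm"]@d
    return d/np.linalg.norm(d)
def plane(c,p,z):
    d=ray(c,p); return c["o"]+d*(z-c["o"][2])/d[2]
def tri(*cps):
    A=np.zeros((3,3));b=np.zeros(3); L=[]
    for c,p in cps:
        d=ray(c,p); P=np.eye(3)-np.outer(d,d); A+=P; b+=P@c["o"]; L.append((P,c["o"]))
    x=np.linalg.solve(A,b); return x, [float(np.linalg.norm(P@(x-o))) for P,o in L]
def proj(c,X):
    v=c["Rm"].T@(np.array(X,float)-c["o"])
    if c["name"]=="wrist":
        r=np.hypot(v[0],v[1]); t=np.arctan2(r,v[2]); return np.array([c["cx"],c["cy"]])+c["f"]*t*v[:2]/r
    return np.array([c["cx"],c["cy"]])+c["f"]*v[:2]/v[2]
E
python3 - <<'E'
import cv2
s=cv2.imread('pics/scene0.png');d=cv2.imread('pics/side0.png')
def crop(im,x,y,w,h,k,n): cv2.imwrite(n,cv2.resize(im[y:y+h,x:x+w],None,fx=k,fy=k,interpolation=cv2.INTER_CUBIC))
crop(s,220,135,100,75+10,7,'pics/s_br.png')
crop(d,165,160,130,90,6,'pics/d_br.png')
a=cv2.resize(s[130:190,135:200],None,fx=6,fy=6,interpolation=cv2.INTER_CUBIC)
b=cv2.resize(s[168:233,355:400],None,fx=6,fy=6,interpolation=cv2.INTER_CUBIC)
import numpy as np
H=max(a.shape[0],b.shape[0]);
o=np.zeros((H,a.shape[1]+b.shape[1],3),np.uint8);o[:a.shape[0],:a.shape[1]]=a;o[:b.shape[0],a.shape[1]:]=b
cv2.imwrite('pics/s_sp.png',o)
a=cv2.resize(d[130:160,140:215],None,fx=8,fy=8,interpolation=cv2.INTER_CUBIC)
b=cv2.resize(d[275:315,250:340],None,fx=8,fy=8,interpolation=cv2.INTER_CUBIC)
o=np.zeros((a.shape[0]+b.shape[0],max(a.shape[1],b.shape[1]),3),np.uint8);o[:a.shape[0],:a.shape[1]]=a;o[a.shape[0]:,:b.shape[1]]=b
cv2.imwrite('pics/d_sp.png',o)
E
```

```text
(no output)
```

View pics/s_br.png

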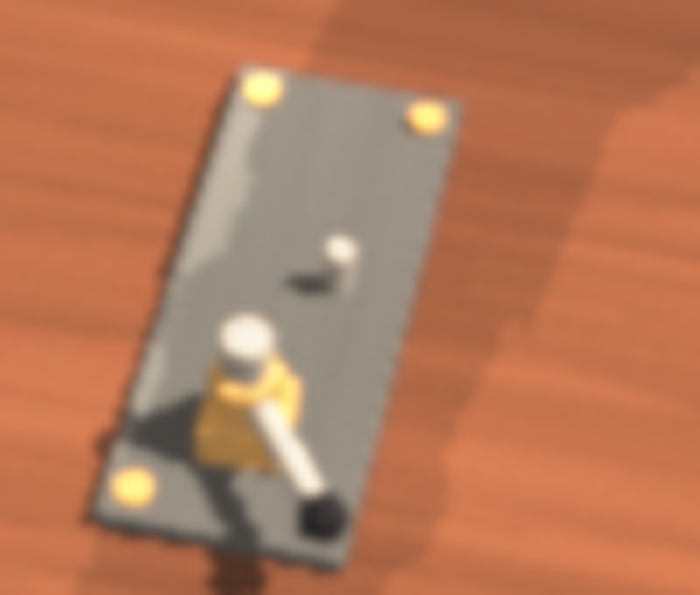

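View pics/d_br.png

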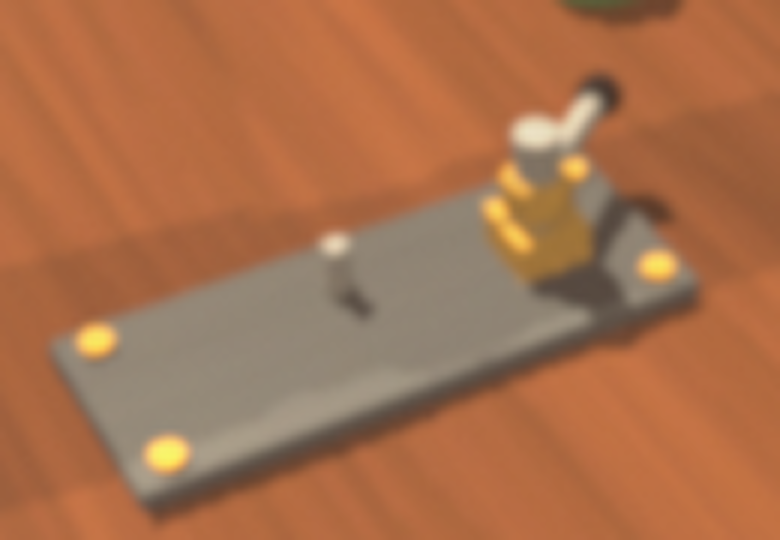

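View pics/s_sp.png

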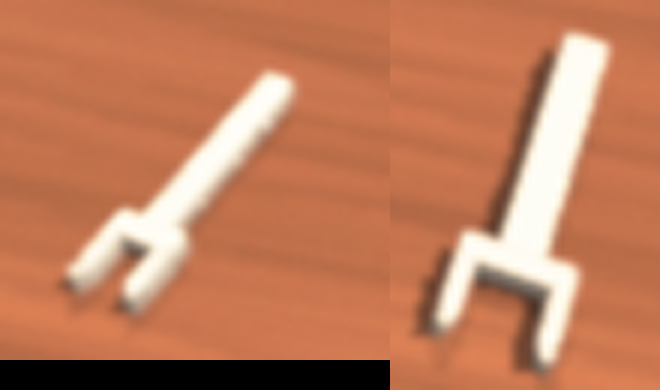

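View pics/d_sp.png

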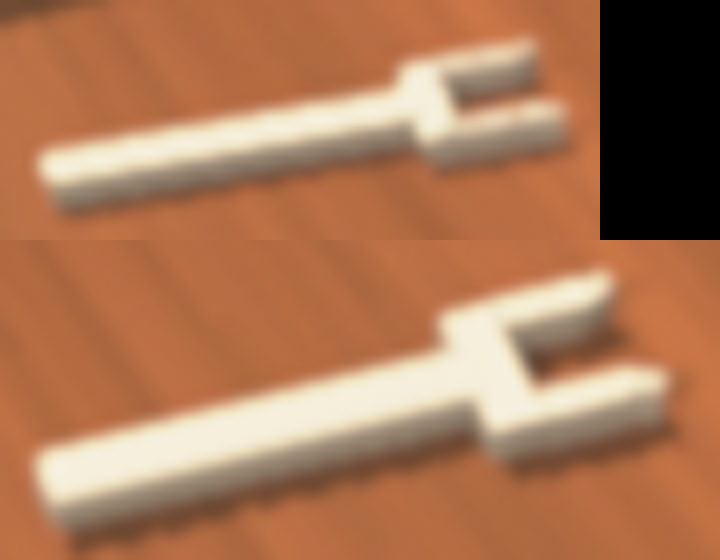

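Scene crop: plate, pin (342,247 in the crop), stud top (247,335) and ball (322,517) are all clear. The spanners are seen in both views. Next I'll triangulate.

Run:
```python
from h import *
S=cam("scene");D=cam("side")
pts={"plate-x+y":((285.9,149.7),(173.7,217.5)),"plate-x-y":((255,144.7),(190,241.7)),"plate+x-y":((233.9,208.6),(280.8,207.2)),
"stud":((255.3,182.9),(254.2,181.7)),"pin":((268.9,170.3),(220.8,200.5)),"ball":((266,208.9),(265,175.8)),
"scrA(-x+y)":((426/7+220,117/7+135),(96/6+165,340/6+160)),"scrB(-x-y)":((262/7+220,88/7+135),(167/6+165,453/6+160)),"scrC(+x-y)":((133/7+220,487/7+135),(657/6+165,265/6+160)),
"R_h1":((384.2,173.8),(145,149.4)),"R_h2":((391.7,176),(145,149.4)),
"R_pr+":((380.8,229.3),(206.9,135)),"R_pr-":((362,222.7),(210.6,143.5)),
"L_h":((180,142),(257.8,307.5)),"L_h+":((184.5,145),(254.8,301.9)),
"L_pr+":((156.3,180.5),(326.3,279.4)),"L_pr-":((146.3,175.8),(333.5,292.3))}
for k,(a,b) in pts.items():
    x,e=tri((S,a),(D,b)); print(k,x.round(1),np.round(e,1))
print("+x+y plate at z10",plane(S,(268.6,216.1),10).round(1))
for k in("R_h1","R_h2","R_pr+","R_pr-","L_h","L_h+","L_pr+","L_pr-"):
    print(k,plane(S,pts[k][0],12).round(1),plane(D,pts[k][1],12).round(1))
```

```text
plate-x+y [441.9  48.6   7.2] [1.6 1.6]
plate-x-y [445.  -38.7   9. ] [1.3 1.3]
plate+x-y [664.9 -36.9   5.9] [0.3 0.3]
stud [620.8   6.3  66. ] [0.4 0.4]
pin [545.6  23.3  31. ] [0.9 0.9]
ball [670.   44.1  39. ] [0.7 0.7]
scrA(-x+y) [455.9  37.6  11.6] [0.7 0.7]
scrB(-x-y) [456.3 -28.5  11.9] [0.7 0.7]
scrC(+x-y) [654.3 -26.7  11.7] [0.4 0.4]
R_h1 [468.3 318.4  16.1] [3.4 3.4]
R_h2 [469.1 336.7   8.4] [0.9 0.9]
R_pr+ [642.  316.1  10.8] [0.8 0.8]
R_pr- [633.5 272.   10.2] [0.9 0.9]
L_h [ 487.3 -245.2   11.1] [1.8 1.8]
L_h+ [ 490.6 -230.5    6.6] [0.8 0.8]
L_pr+ [ 630.1 -254.2    9.9] [0. 0.]
L_pr- [ 622.9 -285.    11.5] [0.2 0.2]
+x+y plate at z10 [668.7  51.4  10. ]
R_h1 [468.5 317.   12. ] [468.3 329.9  12. ]
R_h2 [471.4 336.4  12. ] [468.3 329.9  12. ]
R_pr+ [643.6 315.3  12. ] [641.1 315.3  12. ]
R_pr- [635.6 271.1  12. ] [632.2 270.6  12. ]
L_h [ 486.6 -243.7   12. ] [ 488.1 -247.3   12. ]
L_h+ [ 494.6 -227.4   12. ] [ 489.2 -234.6   12. ]
L_pr+ [ 631.6 -253.1   12. ] [ 628.9 -255.5   12. ]
L_pr- [ 623.2 -284.6   12. ] [ 622.7 -285.4   12. ]
```

The +y spanner is the fitting one: about 45 mm head width and 172 mm long. I'll check the tool axes and plan the turn.

```bash
python3 - <<'E'
from h import *
s=bot.observe();M=R.from_rotvec(s["ee_rot"]).as_matrix();print(M.round(3))
W=cam("wrist");print("cam in tool", (M.T@(W["o"]-s["ee_pos"])).round(1), (M.T@W["Rm"]).round(3))
E
python3 -m jog '[[[10,10,0,0,0,0.1],[20,20,0,0,0,0.2],[30,35,0,0,0,0.3],[35,50,0,0,0,0.4],[38,60,0,0,0,0.5],[38,60,0,0,0,0.6],[38,60,0,0,0,0.7],[38,60,0,0,0,0.8],[38,60,0,0,0,0.9],[38,60,0,0,0,0.9],[38,60,0,0,0,0.9],[38,60,0,0,0,0.9]]]' 100
```

```text
[[ 0.961  0.278 -0.   ]
 [ 0.278 -0.961  0.001]
 [-0.    -0.001 -1.   ]]
cam in tool [  68.3    0.7 -143.1] [[-0.001 -0.963 -0.269]
 [ 1.    -0.001  0.   ]
 [-0.    -0.269  0.963]]
time: 1.5
ee_pos: [505.8, -121.9, 231.4]
ee_rot: [2.609, 1.75, -0.0]
force: [1.8, 0.2, 0.2]
width: 85.5
```

```bash
python3 -m jog '[[[0,12,0,0,0,1.96],[0,12,0,0,0,1.96],[0,12,0,0,0,1.96],[0,12,0,0,0,1.96],[0,12,0,0,0,1.96],[0,12,0,0,0,1.96],[0,12,0,0,0,1.96],[0,12,0,0,0,1.96],[0,12,0,0,0,1.96],[0,12,0,0,0,1.96],[0,12,0,0,0,1.96],[0,12,0,0,0,1.96]]]'
python3 -m jog '[[[0,0,0,0,0,0.2],[0,0,0,0,0,0.2],[0,0,0,0,0,0.2]]]'
python3 - <<'E'
from h import *
s=bot.observe();print(s["joints"].round(2),s["ee_pos"].round(1))
W=cam("wrist");cv2.imwrite("pics/w1.png",W["image"])
np.savez("w1.npz",**{k:v for k,v in W.items() if k not in("image","name")})
for n,X in dict(stud=(620.8,6.3,67),pin=(545.6,23.3,32),ball=(670,44,40)).items(): print(n,proj(W,X).round(1))
E
```

```text
time: 2.7
ee_pos: [505.7, -2.0, 231.4]
ee_rot: [0.241, 3.132, 0.0]
force: [-0.6, -0.2, -0.2]
width: 85.2
time: 3.0
ee_pos: [505.7, -2.2, 231.4]
ee_rot: [-0.072, 3.14, 0.0]
force: [0.2, 0.3, 0.6]
width: 85.5
[ 0.59  0.19 -0.76  1.86  0.15  1.15  1.4 ] [505.7  -2.2 231.4]
stud [262.9 269.8]
pin [279.7 201.5]
ball [288.7 291.2]
```

View pics/w1.png

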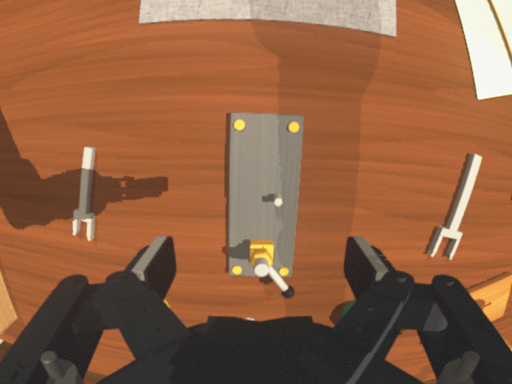

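The wrist picture agrees with the triangulation: stud at (262,269), pin (279,202), ball (288,292), and the fitting spanner at (455,210). I'll measure with masks, casting onto the known planes.

```bash
cat > meas.py <<'E'
from h import *
W=cam("wrist");im=W["image"]
cv2.imwrite("pics/wm.png",im)
hsv=cv2.cvtColor(im,cv2.COLOR_BGR2HSV)
# spanner: low saturation bright
m=((hsv[...,1]<70)&(hsv[...,2]>150)).astype(np.uint8)
n,l,st,ce=cv2.connectedComponentsWithStats(m)
for i in range(1,n):
    if 150<st[i,4]<2500: 
        c=max(cv2.findContours((l==i).astype(np.uint8),0,2)[0],key=cv2.contourArea)
        q=np.array([plane(W,p[0],12)[:2] for p in c],np.float32)
        r=cv2.minAreaRect(q); print("light",st[i],ce[i].round(1),np.round(r[0],1),np.round(r[1],1),round(r[2],1))
# gold
m=((hsv[...,0]>18)&(hsv[...,0]<35)&(hsv[...,1]>150)&(hsv[...,2]>150)).astype(np.uint8)
n,l,st,ce=cv2.connectedComponentsWithStats(m)
for i in range(1,n):
    if 15<st[i,4]<2500: print("gold",st[i],ce[i].round(1),plane(W,ce[i],12).round(1))
E
python3 meas.py
python3 - <<'E'
import cv2
s=cv2.imread('pics/w1.png')
cv2.imwrite('pics/w1a.png',cv2.resize(s[180:310,215:325],None,fx=5,fy=4.6,interpolation=cv2.INTER_CUBIC))
cv2.imwrite('pics/w1b.png',cv2.resize(s[145:270,415:500],None,fx=4.6,fy=4.6,interpolation=cv2.INTER_CUBIC))
E
```

```text
light [492   0  20  50 494] [505.   16.4] [243.9 385.7] [82.7 52.7] 20.5
light [ 81 147  14  60 341] [ 86.6 166.7] [ 530.3 -247.8] [17.9 89.8] 77.0
light [431 154  51 105 966] [459.9 207.5] [551.7 308.9] [ 47.5 169.7] 78.8
light [ 73 208  21  32 311] [ 83.3 224.4] [ 600.5 -263.8] [38. 49.] 79.1
light [230 258  58  33 594] [261.2 271. ] [654.5   7. ] [94.1 37.4] 67.7
gold [234 120  10  10  73] [238.5 124.7] [456.8 -30.6  12. ]
gold [289 122  10  10  75] [293.3 126.6] [456.  36.  12.]
gold [251 244  23  21 237] [264.4 251.1] [623.7   8.9  12. ]
gold [233 266   8   8  51] [236.6 269.5] [654.9 -28.5  12. ]
gold [280 268   8   7  49] [283.6 270.9] [654.5  37.5  12. ]
gold [491 293  17  14  81] [500.6 300. ] [748.6 501.6  12. ]
```

View pics/w1a.png

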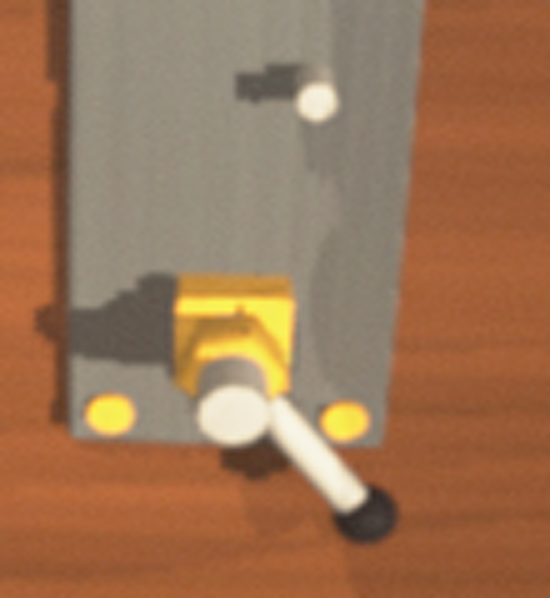

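View pics/w1b.png

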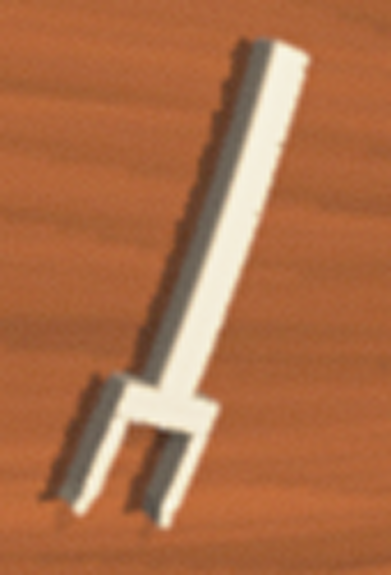

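```bash
python3 -m jog '[[[0,5,0,0,0,-0.1],[0,10,0,0,0,-0.2],[-1,15,-1,0,0,-0.24],[-1.2,20,-2,0,0,-0.24],[-1.2,25,-4,0,0,-0.24],[-1.2,29,-6,0,0,-0.24],[-1.2,32.3,-8,0,0,-0.24],[-1.2,32.3,-8,0,0,-0.24],[-1.2,32.3,-8,0,0,-0.24]]]'
python3 meas.py
```

```text
time: 4.0
ee_pos: [493.0, 321.4, 150.7]
ee_rot: [-0.304, -3.126, 0.001]
force: [1.5, 1.0, 0.9]
width: 85.2
light [140 237  26  24 212] [153.2 247.7] [546.3 189.2] [ 9.1 45.7] 38.3
light [354 237  33  42 346] [370.9 255. ] [601.8 427.9] [67.5 14.4] 22.5
light [ 89 366  22  15 178] [ 98.6 371.9] [755.8  -3.6] [29.2 50.1] 23.6
gold [ 27 193   7   9  50] [ 30.  197.1] [455.8  35.1  12. ]
gold [  0 202   5   9  37] [  2. 206.] [456.4 -30.6  12. ]
```

View pics/wm.png

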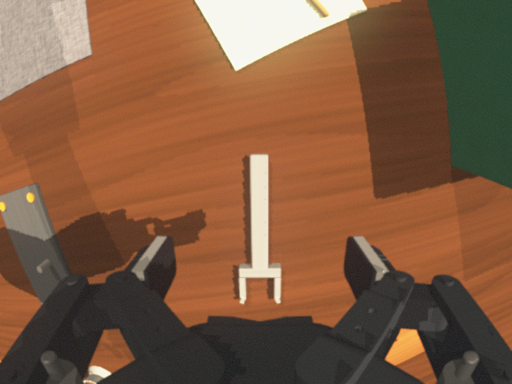

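The spanner stands upright in the picture around column 260, so it is aligned with the tool. I'll measure it relative to the tool.

```bash
cat > sp.py <<'E'
from h import *
import sys
def span(W,z,box):
    im=W["image"].astype(int); x0,y0,x1,y1=box
    m=((im[...,0]>105)&(im[...,2]-im[...,0]<75)).astype(np.uint8)
    k=np.zeros_like(m);k[y0:y1,x0:x1]=1;m*=k
    n,l,st,ce=cv2.connectedComponentsWithStats(m);i=1+np.argmax(st[1:,4])
    ys,xs=np.nonzero(l==i)
    P=np.array([plane(W,(x,y),z)[:2] for x,y in zip(xs,ys)])
    c=max(cv2.findContours((l==i).astype(np.uint8),0,2)[0],key=cv2.contourArea)
    r=cv2.minAreaRect(np.array([plane(W,p[0],z)[:2] for p in c],np.float32))
    return st[i],P,r
if __name__=="__main__":
    W=cam("wrist");s=bot.observe()
    st,P,r=span(W,12,(200,140,320,320))
    print(st,r)
    M=R.from_rotvec(s["ee_rot"]).as_matrix()
    Q=(P-s["ee_pos"][:2])@M[:2,:2]
    print("tool x range",Q[:,0].min().round(1),Q[:,0].max().round(1))
    for a in range(-40,50,10):
        q=Q[(Q[:,0]>a)&(Q[:,0]<a+10)]
        if len(q): print(a,q[:,1].min().round(1),q[:,1].max().round(1))
E
python3 sp.py
```

```text
[ 240  152   43  150 2963] ((551.1267700195312, 308.75738525390625), (47.11333084106445, 171.70957946777344), 79.21289825439453)
tool x range -143.2 28.2
-40 -7.8 9.4
-30 -8.7 9.3
-20 -8.7 9.2
-10 -8.6 9.1
0 -8.5 9.0
10 -8.5 9.0
20 -8.4 8.9
```

```bash
python3 -m jog '[[[0,0,-5,0,0,0],[0,0,-9,0,0,0],[0,0,-12,0,0,0],[0,0,-13.5,0,0,0],[0,0,-14.4,0,0,0],[0,0,-14.7,0,0,0],[0,0,-14.7,0,0,0]]]' 100
python3 -m jog '[[[0,0,0,0,0,0],[0,0,0,0,0,0],[0,0,0,0,0,0],[0,0,0,0,0,0],[0,0,0,0,0,0],[0,0,0,0,0,0],[0,0,0,0,0,0],[0,0,0,0,0,0]]]' 0 80
```

```text
time: 4.8
ee_pos: [495.5, 319.9, 5.8]
ee_rot: [0.31, 3.123, 0.001]
force: [0.5, 0.2, -0.3]
width: 85.0
time: 5.6
ee_pos: [495.7, 320.2, 6.4]
ee_rot: [0.31, 3.123, 0.001]
force: [-0.3, -1.2, 5.3]
width: 14.8
```

Run:
```python
from h import *
a=cam("scene")["image"];cv2.imwrite("pics/s2.png",a)
b=cam("side")["image"];w=cam("wrist")["image"]
cv2.imwrite("pics/m2.png",np.hstack([cv2.resize(b[90:220,80:300],(400,236)),cv2.resize(a[130:260,320:450],(240,236))]))
cv2.imwrite("pics/w2.png",w)
```

```text
(no output)
```

View pics/m2.png

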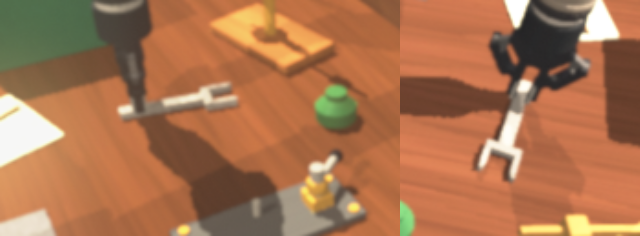

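View pics/w2.png

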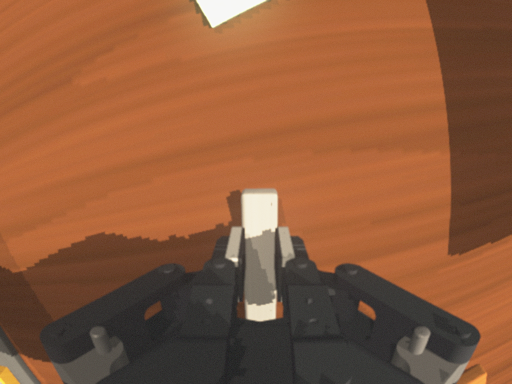

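Well gripped: the pads are on the handle and its end sticks out about 30 mm behind them. Now lift and carry it over to the bracket, staying high.

```bash
python3 -m jog '[[[0,0,3,0,0,0],[0,0,6,0,0,0],[0,-3,7,0,0,0],[-1,-8,7,0,0,0.05],[-2,-13,7,0,0,0.1],[-3,-18,7,0,0,0.15],[-3.5,-23,7,0,0,0.207],[-3.5,-27,7,0,0,0.207],[-3.5,-30,7,0,0,0.207],[-3.5,-31.6,7,0,0,0.207],[-3.5,-31.6,7,0,0,0.207],[-3.5,-31.6,7,0,0,0.207]]]'
python3 - <<'E'
from h import *
s=bot.observe();print(s["joints"].round(2),s["ee_pos"].round(1),s["force"].round(1),s["width"])
for n in("scene","side","wrist"):
    c=cam(n);cv2.imwrite(f"pics/{n}3.png",c["image"])
    if n=="scene":a=c["image"]
    if n=="side":b=c["image"]
cv2.imwrite("pics/m3.png",np.vstack([cv2.resize(a[130:225,205:325],None,fx=5,fy=3.1,interpolation=cv2.INTER_CUBIC),cv2.resize(b[140:250,165:315],(600,300),interpolation=cv2.INTER_CUBIC)]))
E
```

```text
time: 6.95
ee_pos: [460.3, 4.6, 76.1]
ee_rot: [-0.014, 3.139, 0.003]
force: [-0.4, 0.9, -2.0]
width: 14.7
[ 0.62  0.35 -0.84  2.12  0.35  0.81  1.14] [460.3   4.6  76.1] [-0.4  0.9 -2. ] 14.7253713380274
```

View pics/m3.png

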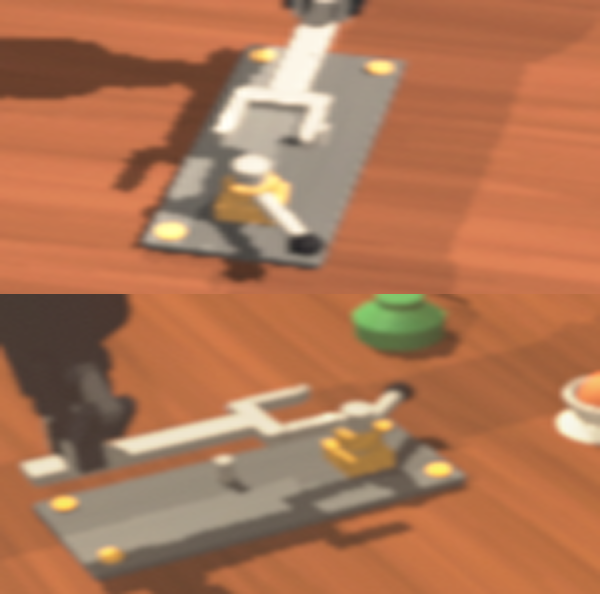

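View pics/wrist3.png

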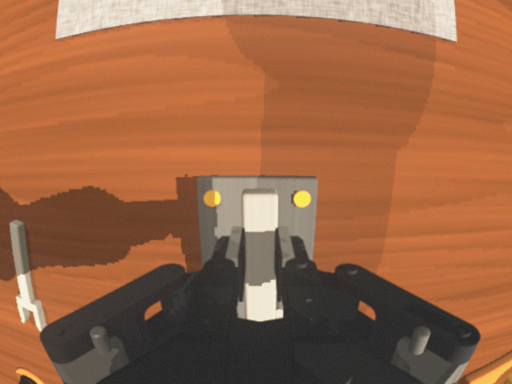

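Run:
```python
import cv2
a=cv2.imread('pics/scene3.png');b=cv2.imread('pics/side3.png')
cv2.imwrite("pics/s3z.png",cv2.resize(a[130:215,225:305],None,fx=7,fy=7,interpolation=cv2.INTER_CUBIC))
cv2.imwrite("pics/d3z.png",cv2.resize(b[165:220,165:275],None,fx=7,fy=7,interpolation=cv2.INTER_CUBIC))
```

```text
(no output)
```

View pics/s3z.png

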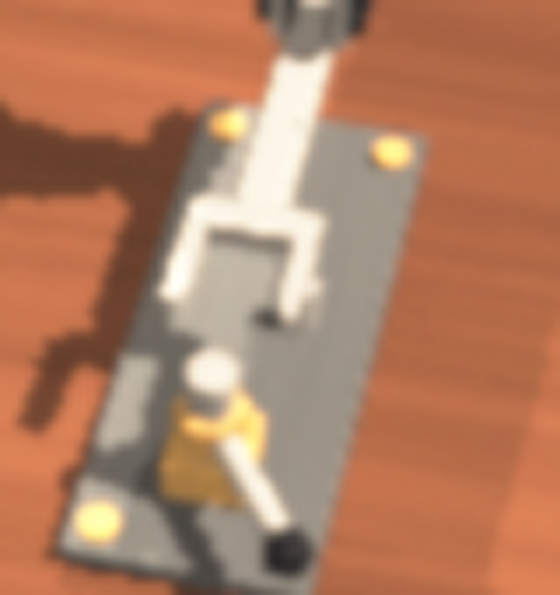

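View pics/d3z.png

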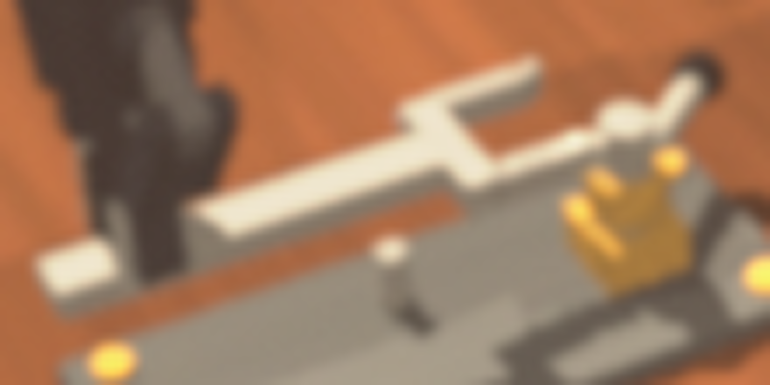

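Run:
```python
from h import *
S=cam("scene");D=cam("side")
s=lambda x,y:(x/7+225-.43,y/7+130-.43); d=lambda x,y:(x/7+165-.43,y/7+165-.43)
print("pr+",tri((S,s(300,320)),(D,d(541,60))))
print("rear+",tri((S,s(326,212)),(D,d(402,108))))
print("stud",tri((S,s(213,372)),(D,d(622,118))))
for n,p in dict(prp=(302,318),prm=(165,297),rearp=(326,212),rearm=(193,200),h_l=(268,60),h_r=(333,60),h_l2=(240,198),h_r2=(297,206)).items(): print(n,plane(S,s(*p),81.5).round(1))
```

```text
pr+ (array([603.07613939,  31.11269874,  80.13992651]), [1.0648158184797156, 1.0648158184797263])
rear+ (array([554.00000043,  29.23609334,  81.16191834]), [1.1966579994868582, 1.1966579994867619])
stud (array([619.92197796,   6.25715711,  66.59960392]), [0.6122287166678513, 0.6122287166678438])
prp [602.1  32.4  81.5]
prm [604.2 -14.9  81.5]
rearp [553.1  30.   81.5]
rearm [558.7 -16.6  81.5]
h_l [484.9  -6.8  81.5]
h_r [479.2  16.4  81.5]
h_l2 [553.8  -0.8  81.5]
h_r2 [552.7  19.5  81.5]
```

```bash
cat > hw.py <<'E'
from h import *
def handle(zt, rows, img=None, dump=True):
    W=cam("wrist");s=bot.observe();M=R.from_rotvec(s["ee_rot"]).as_matrix()
    g=cv2.cvtColor(W["image"],cv2.COLOR_BGR2HSV)
    out=[]
    for y in rows:
        row=(g[y,:,1]<70)&(g[y,:,2]>110)
        x=260
        if not row[x]: continue
        a=x
        while row[a-1]:a-=1
        b=x
        while row[b+1]:b+=1
        A=plane(W,(a-.5,y),zt);B=plane(W,(b+.5,y),zt)
        out.append(((A+B)/2)[:2].tolist()+[np.linalg.norm(A-B),a,b,y])
    return np.array(out),s,M,W
if __name__=="__main__":
    import sys
    zt=float(sys.argv[1])
    o,s,M,W=handle(zt,list(range(188,226,3))+list(range(290,324,3)))
    for r in o: 
        t=(r[:2]-s["ee_pos"][:2])@M[:2,:2]; print(r.round(1),t.round(1))
    ok=o[abs(o[:,2]-18)<2.5]; p=np.polyfit(ok[:,0],ok[:,1],1); print("yaw",p[0],"y at 500",np.polyval(p,500))
    cv2.imwrite("pics/whw.png",cv2.resize(W["image"][180:330,190:330],None,fx=4,fy=4,interpolation=cv2.INTER_CUBIC))
E
python3 hw.py 81.7
```

```text
[429.8   5.3  53.9 206.  316.  188. ] [30.9  0.3]
[431.3   3.3  37.2 219.  295.  191. ] [29.4 -1.7]
[432.8   2.9  34.4 221.  291.  194. ] [27.9 -2.2]
[434.3   2.9  33.5 222.  290.  197. ] [26.4 -2.2]
[435.9   2.9  33.6 222.  290.  200. ] [24.9 -2.2]
[437.4   3.1  36.2 220.  293.  203. ] [23.3 -1.9]
[439.    3.1  39.3 217.  296.  206. ] [21.8 -1.9]
[440.5   7.7  49.5 216.  315.  209. ] [20.2  2.6]
[442.1   7.7  49.7 216.  315.  212. ] [18.6  2.6]
[443.7   7.7  49.8 216.  315.  215. ] [17.   2.6]
[445.3   7.5  49.5 216.  314.  218. ] [15.4  2.3]
[446.9   7.5  49.7 216.  314.  221. ] [13.8  2.4]
[448.5   7.8  49.4 217.  314.  224. ] [12.1  2.6]
[488.3   5.4  18.3 244.  276.  290. ] [-27.6  -0.2]
[490.4   5.5  18.4 244.  276.  293. ] [-29.7  -0.2]
[492.5   5.5  18.5 244.  276.  296. ] [-31.8  -0.2]
[494.6   5.2  19.2 243.  276.  299. ] [-34.   -0.5]
[496.9   5.3  25.  238.  281.  302. ] [-36.2  -0.5]
[499.1   5.3  26.3 237.  282.  305. ] [-38.4  -0.5]
[501.3   5.3  26.5 237.  282.  308. ] [-40.7  -0.5]
[503.6   5.6  27.3 237.  283.  311. ] [-42.9  -0.2]
[505.9   5.9  26.9 238.  283.  314. ] [-45.3   0.1]
[508.3   6.   25.9 239.  282.  317. ] [-47.6   0.1]
[510.5   5.4  10.6 251.  268.  320. ] [-49.8  -0.5]
yaw -0.02873803945430749 y at 500 5.167110522194065
```

View pics/whw.png

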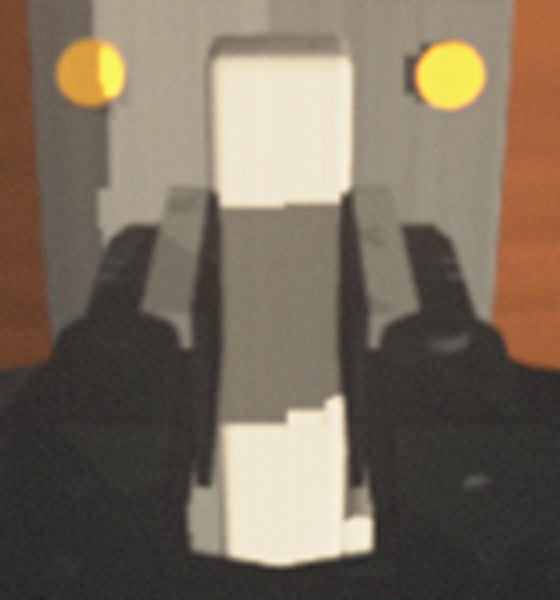

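Run:
```python
from h import *
W=cam("wrist");s=bot.observe();print(s["ee_rot"])
h=cv2.cvtColor(W["image"],cv2.COLOR_BGR2HSV)
m=((h[...,0]>15)&(h[...,0]<38)&(h[...,1]>130)&(h[...,2]>130)).astype(np.uint8)
n,l,st,ce=cv2.connectedComponentsWithStats(m)
for i in range(1,n):
    if st[i,4]>80 and 150<ce[i][1]<230: print(st[i],ce[i].round(2),plane(W,ce[i],12).round(1))
for p in [(212.7-.4,198.3-.4),(302.7-.4,198.7-.4)]: print(plane(W,p,12).round(1))
# handle centre at two rows
for y,a,b in [(197,190+212/4,190+352/4),(295,190+225/4,190+345.5/4)]: print(plane(W,((a+b)/2-.5,y),81.7).round(2))
```

```text
[-1.67718850e-02  3.13817421e+00  1.76156748e-03]
[204 190  17  17 225] [212.29 197.84] [456.6 -30.1  12. ]
[294 190  17  17 232] [302.07 198.07] [456.1  35.9  12. ]
[456.6 -30.1  12. ]
[456.3  36.1  12. ]
[434.3   4.6  81.7]
[491.72   5.7   81.7 ]
```

Run:
```python
from h import *
W=dict(np.load("w1.npz"));W["name"]="wrist"
im=cv2.imread("pics/w1.png");h=cv2.cvtColor(im,cv2.COLOR_BGR2HSV)
m=((h[...,1]<60)&(h[...,2]>175)).astype(np.uint8)
n,l,st,ce=cv2.connectedComponentsWithStats(m)
for i in range(1,n):
    if 20<st[i,4]<700 and 220<ce[i][0]<310: print(st[i],ce[i].round(2),plane(W,ce[i],32).round(1))
print("stud top",plane(W,(215+232/5-.4,180+415/4.6-.4),67).round(1), "ball",plane(W,(215+364/5-.4,180+514/4.6-.4),42).round(1))
# nut top rear edge corners z28
for p in [(175,293),(295,297)]: print(plane(W,(215+p[0]/5-.4,180+p[1]/4.6-.4),28).round(1))
```

```text
[274 197   9  10  61] [278.03 201.39] [545.6  21.3  32. ]
[254 259  34  32 341] [269.62 273.73] [647.5  17.   32. ]
stud top [621.   4.  67.] ball [668.8  41.9  42. ]
[605.  -11.2  28. ]
[604.9  19.7  28. ]
```

```bash
python3 -m jog '[[[-0.2,-0.2,-1,0,0,-0.01],[-0.2,-0.2,-2,0,0,-0.01],[-0.2,-0.2,-2.8,0,0,-0.01],[-0.2,-0.2,-3.2,0,0,-0.01],[-0.2,-0.2,-3.2,0,0,-0.01],[-0.2,-0.2,-3.2,0,0,-0.01]]]'
python3 - <<'E'
from h import *
s=bot.observe();print(s["ee_pos"].round(1),s["ee_rot"].round(3),s["force"].round(1))
for n in("scene","side","wrist"):
    c=cam(n);cv2.imwrite(f"pics/{n}4.png",c["image"])
    if n=="scene":cv2.imwrite("pics/s4z.png",cv2.resize(c["image"][130:215,225:305],None,fx=7,fy=7,interpolation=cv2.INTER_CUBIC))
    if n=="side":cv2.imwrite("pics/d4z.png",cv2.resize(c["image"][165:235,165:285],None,fx=6.5,fy=6.5,interpolation=cv2.INTER_CUBIC))
    if n=="wrist":cv2.imwrite("pics/w4z.png",cv2.resize(c["image"][170:330,190:330],None,fx=3.7,fy=3.7,interpolation=cv2.INTER_CUBIC))
E
```

```text
time: 7.9
ee_pos: [458.8, 3.2, 44.4]
ee_rot: [-0.001, 3.138, 0.002]
force: [0.7, 0.4, -1.3]
width: 14.9
[458.8   3.2  44.4] [-1.000e-03  3.138e+00  2.000e-03] [ 0.7  0.4 -1.3]
```

View pics/s4z.png

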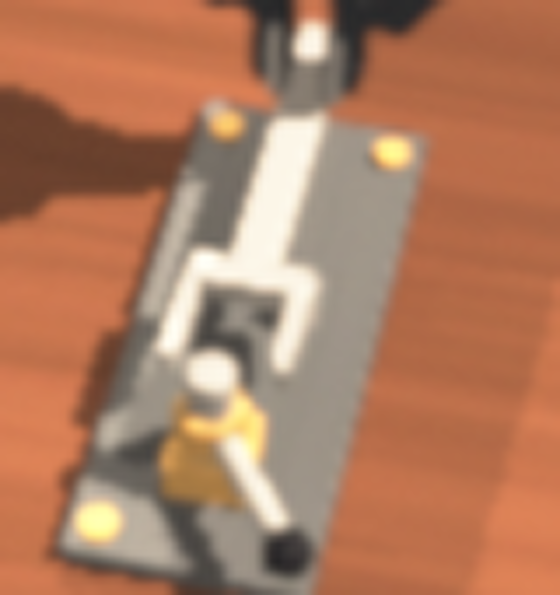

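View pics/d4z.png

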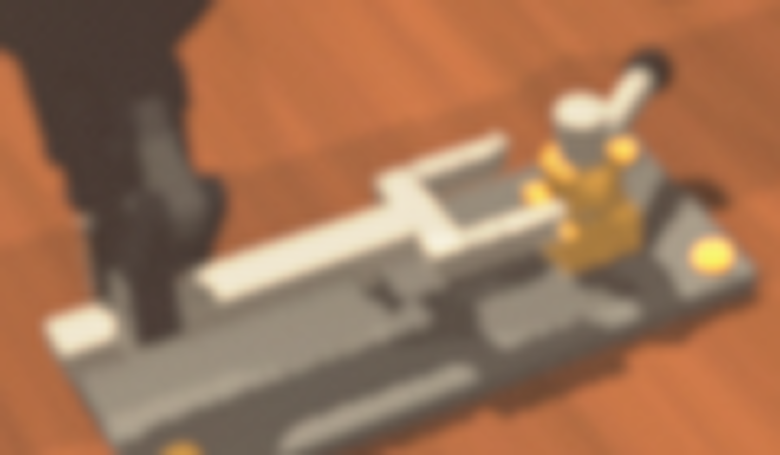

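View pics/w4z.png

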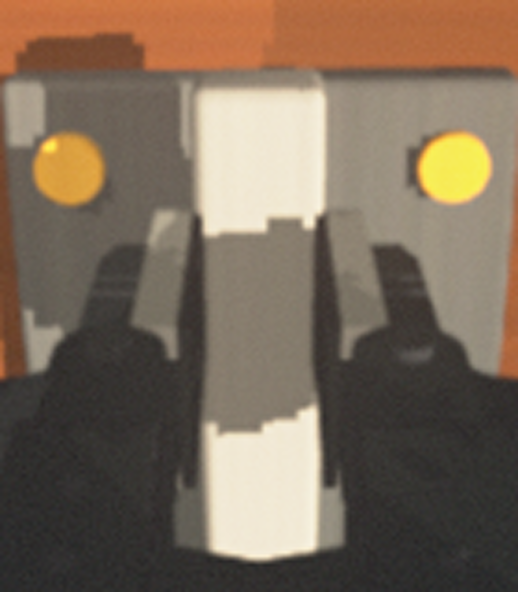

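Run:
```python
from h import *
S=cam("scene");D=cam("side")
s=lambda x,y:(x/7+225-.43,y/7+130-.43); d=lambda x,y:(x/6.5+165-.43,y/6.5+165-.43)
print("pr+",tri((S,s(291,374)),(D,d(506,138))))
print("rear+",tri((S,s(318,265)),(D,d(378,182))))
z=50
for n,p in dict(prp=(295,373),prm=(160,352),rearp=(320,268),rearm=(192,248),h_l=(272,115),h_r=(327,118),h_l2=(233,258),h_r2=(290,263)).items(): print(n,plane(S,s(*p),z).round(1))
```

```text
pr+ (array([601.57116254,  27.98060485,  47.64244828]), [1.4833860842375428, 1.48338608423746])
rear+ (array([552.01228424,  26.41221459,  49.39741671]), [1.748949171362243, 1.7489491713621907])
prp [601.3  30.5  50. ]
prm [603.3 -17.5  50. ]
rearp [552.   28.5  50. ]
rearm [553.7 -18.5  50. ]
h_l [481.9  -5.5  50. ]
h_r [478.5  15.   50. ]
h_l2 [554.8  -3.   50. ]
h_r2 [552.3  17.5  50. ]
```

Checked: the prongs' middle is at y ≈ 6.5 against the stud at 6.3, and the head fits between pin and nut with about 3 mm at each end. Descend.

```bash
python3 -m jog '[[[0.1,0,-0.6,0,0,0.003],[0.1,0,-1.2,0,0,0.003],[0.1,0,-1.8,0,0,0.003],[0.1,0,-2.3,0,0,0.003],[0.1,0,-2.6,0,0,0.003],[0.1,0,-2.6,0,0,0.003],[0.1,0,-2.6,0,0,0.003]]]'
python3 - <<'E'
from h import *
s=bot.observe();print(s["ee_pos"].round(1),s["ee_rot"].round(3),s["force"].round(1))
for n in("scene","side","wrist"):
    c=cam(n);cv2.imwrite(f"pics/{n}5.png",c["image"])
    if n=="scene":cv2.imwrite("pics/s5z.png",cv2.resize(c["image"][130:215,225:305],None,fx=7,fy=7,interpolation=cv2.INTER_CUBIC))
    if n=="side":cv2.imwrite("pics/d5z.png",cv2.resize(c["image"][165:235,165:285],None,fx=6.5,fy=6.5,interpolation=cv2.INTER_CUBIC))
    if n=="wrist":cv2.imwrite("pics/w5z.png",cv2.resize(c["image"][170:330,190:330],None,fx=3.7,fy=3.7,interpolation=cv2.INTER_CUBIC))
E
```

```text
time: 8.85
ee_pos: [460.0, 3.2, 18.7]
ee_rot: [-0.006, 3.137, 0.002]
force: [0.4, 0.3, -1.8]
width: 14.8
[460.    3.2  18.7] [-6.000e-03  3.137e+00  2.000e-03] [ 0.4  0.3 -1.8]
```

View pics/s5z.png

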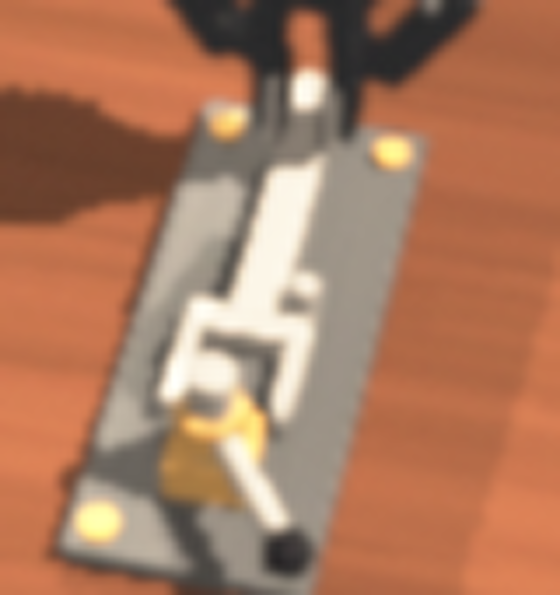

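View pics/d5z.png

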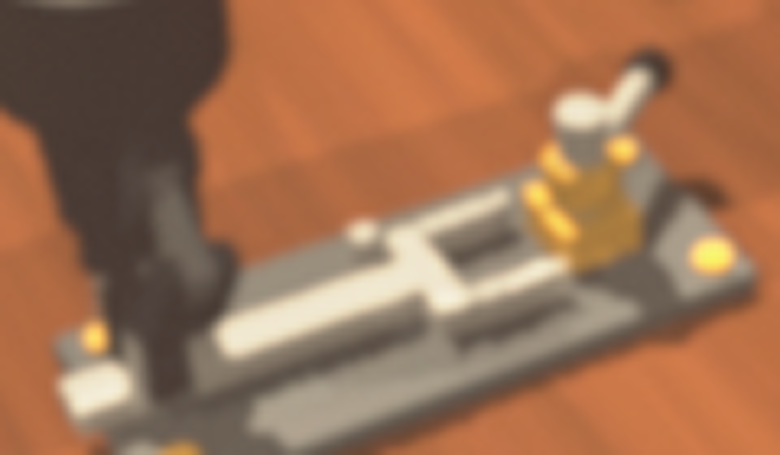

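View pics/w5z.png

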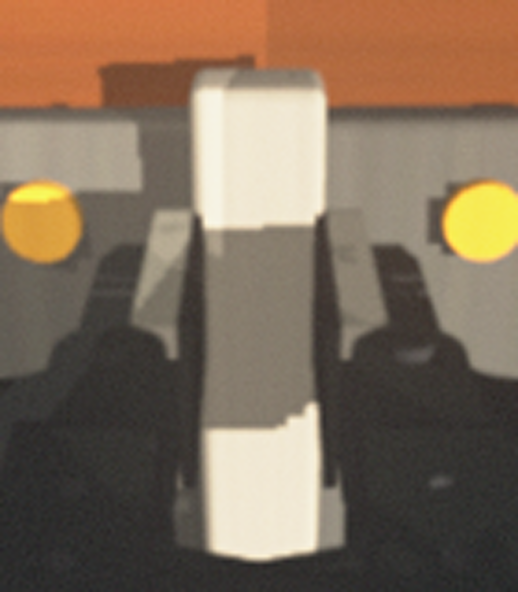

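Run:
```python
from h import *
S=cam("scene");D=cam("side")
s=lambda x,y:(x/7+225-.43,y/7+130-.43); d=lambda x,y:(x/6.5+165-.43,y/6.5+165-.43)
z=24
for n,p in dict(prm_o=(160,402),prm_i=(183,403),prp_i=(270,420),prp_o=(294,418),rearp=(318,318),rearm=(190,296),h_l=(267,165),h_r=(325,160),h_l2=(230,302),h_r2=(283,312)).items(): print(n,plane(S,s(*p),z).round(1))
print('nut -y top front/left corners z28', plane(S,s(160,455),28).round(1), plane(S,s(243,473),28).round(1))
for n,p in dict(prp_o=(508,192),prp_i=(518,200)).items(): print(n,plane(D,d(*p),z).round(1))
# wrist
W=cam("wrist");w=lambda x,y:(x/3.7+190-.36,y/3.7+170-.36)
for p in[(41,222),(482,222)]:print(plane(W,w(*p),12).round(2))
for p in[(259,150),(262,480)]:print(plane(W,w(*p),24).round(2))
```

```text
prm_o [605.3 -17.5  24. ]
prm_i [603.8  -9.4  24. ]
prp_i [603.9  22.6  24. ]
prp_o [601.   30.7  24. ]
rearp [553.7  28.9  24. ]
rearm [554.7 -19.3  24. ]
h_l [483.6  -6.7  24. ]
h_r [475.7  14.4  24. ]
h_l2 [553.9  -4.2  24. ]
h_r2 [554.   15.8  24. ]
nut -y top front/left corners z28 [631.1 -10.7  28. ] [631.8  19.4  28. ]
prp_o [602.1  25.8  24. ]
prp_i [603.1  20.2  24. ]
[456.55 -30.23  12.  ]
[456.39  35.85  12.  ]
[440.58   2.36  24.  ]
[494.46   2.98  24.  ]
```

```bash
python3 -m jog '[[[0.2,0,-0.05,0,0,0],[0.5,0,-0.1,0,0,0],[0.8,0.01,-0.1,0,0,0],[1.1,0.01,-0.1,0,0,0],[1.4,0.01,-0.1,0,0,0],[1.5,0.01,-0.1,0,0,0]]]'
python3 - <<'E'
from h import *
s=bot.observe();print(s["ee_pos"].round(1),s["ee_rot"].round(3),s["force"].round(1),s["wrist_torque"].round(2))
for n in("scene","side"):
    c=cam(n)
    if n=="scene":cv2.imwrite("pics/s6z.png",cv2.resize(c["image"][130:215,225:305],None,fx=7,fy=7,interpolation=cv2.INTER_CUBIC))
    if n=="side":cv2.imwrite("pics/d6z.png",cv2.resize(c["image"][165:235,165:285],None,fx=6.5,fy=6.5,interpolation=cv2.INTER_CUBIC))
E
```

```text
time: 9.75
ee_pos: [475.7, 3.2, 17.9]
ee_rot: [-0.005, 3.137, 0.002]
force: [-0.1, 0.2, -2.1]
width: 14.5
[475.7   3.2  17.9] [-5.000e-03  3.137e+00  2.000e-03] [-0.1  0.2 -2.1] [-0.04  0.13  0.01]
```

View pics/s6z.png

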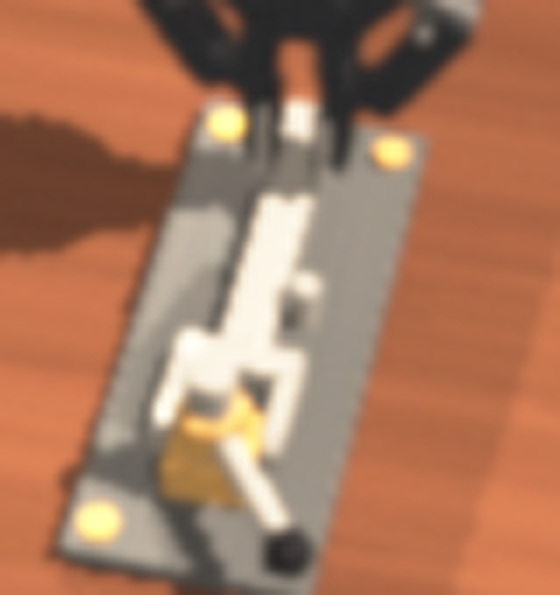

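View pics/d6z.png

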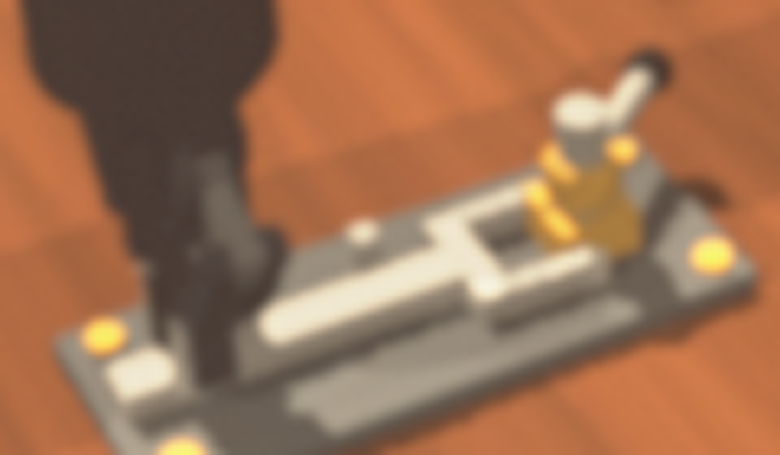

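The prongs straddle the nut: in the side view the -y prong passes in front of it and the +y prong behind it, with no force. Keep sliding.

```bash
python3 -m jog '[[[0.3,0,0,0,0,0],[0.6,0.005,0,0,0,0],[0.9,0.01,0,0,0,0],[1.2,0.01,0,0,0,0],[1.5,0.015,0,0,0,0],[1.8,0.015,0,0,0,0],[1.8,0.015,0,0,0,0]]]'
python3 -m jog '[[[0.1,0,0,0,0,0],[0.2,0,0,0,0,0],[0.2,0,0,0,0,0]]]'
```

```text
time: 10.55
ee_pos: [494.0, 3.4, 17.9]
ee_rot: [-0.005, 3.136, 0.002]
force: [0.0, -0.6, -2.1]
width: 14.5
time: 10.85
ee_pos: [496.1, 3.4, 18.0]
ee_rot: [-0.005, 3.136, 0.002]
force: [1.0, -0.3, -3.2]
width: 14.7
```

```bash
python3 -m jog '[[[0.1,0,0,0,0,0],[0.2,0,0,0,0,0],[0.2,0,0,0,0,0]]]'
python3 -m jog '[[[0.1,0,0,0,0,0],[0.2,0,0,0,0,0],[0.2,0,0,0,0,0]]]'
```

```text
time: 11.15
ee_pos: [498.3, 3.4, 18.0]
ee_rot: [-0.005, 3.136, 0.002]
force: [0.6, -0.3, -1.9]
width: 14.6
time: 11.45
ee_pos: [499.5, 3.4, 17.7]
ee_rot: [-0.005, 3.138, 0.002]
force: [-1.8, 0.1, -1.3]
width: 14.7
```

```bash
python3 -m jog '[[[0.1,0,0,0,0,0],[0.1,0,0,0,0,0],[0.1,0,0,0,0,0]]]'
python3 -m jog '[[[0.15,0,0,0,0,0],[0.15,0,0,0,0,0],[0.15,0,0,0,0,0]]]'
```

```text
time: 11.75
ee_pos: [499.6, 3.4, 17.4]
ee_rot: [-0.005, 3.139, 0.001]
force: [-3.5, -0.7, -1.6]
width: 15.0
time: 12.05
ee_pos: [499.6, 3.3, 17.0]
ee_rot: [0.005, -3.141, -0.001]
force: [-5.2, 0.3, -0.3]
width: 14.5
```

Contact at x = 499.6, where the force rises without any motion. Lower the last millimetre onto the plate and look.

```bash
python3 -m jog '[[[0.05,0,-0.05,0,0,0],[0.05,0,-0.1,0,0,0],[0.05,0,-0.1,0,0,0],[0.05,0,-0.1,0,0,0]]]'
python3 - <<'E'
from h import *
s=bot.observe();print(s["ee_pos"].round(1),s["ee_rot"].round(3),s["force"].round(1),s["wrist_torque"].round(2))
for n in("scene","side","wrist"):
    c=cam(n)
    if n=="scene":cv2.imwrite("pics/s7z.png",cv2.resize(c["image"][130:215,225:305],None,fx=7,fy=7,interpolation=cv2.INTER_CUBIC))
    if n=="side":cv2.imwrite("pics/d7z.png",cv2.resize(c["image"][165:235,165:285],None,fx=6.5,fy=6.5,interpolation=cv2.INTER_CUBIC))
    if n=="wrist":cv2.imwrite("pics/w7.png",c["image"])
E
```

```text
time: 12.45
ee_pos: [499.6, 3.4, 16.4]
ee_rot: [0.005, -3.139, 0.0]
force: [-6.6, 0.3, 4.3]
width: 14.6
[499.6   3.4  16.4] [ 0.005 -3.139  0.   ] [-6.6  0.3  4.3] [ 0.07  1.39 -0.03]
```

View pics/s7z.png

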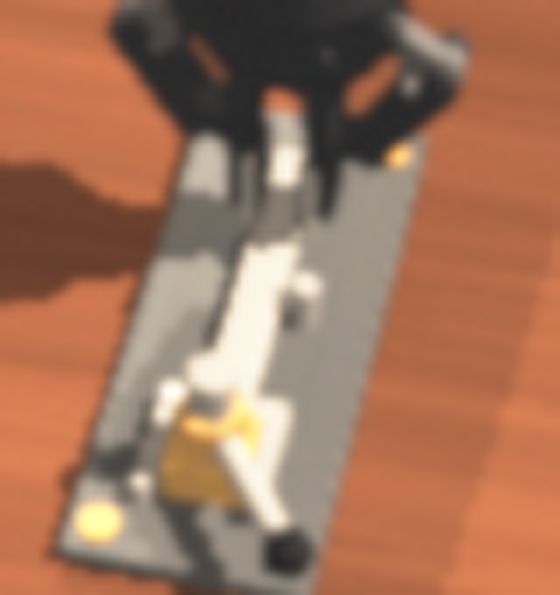

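View pics/d7z.png

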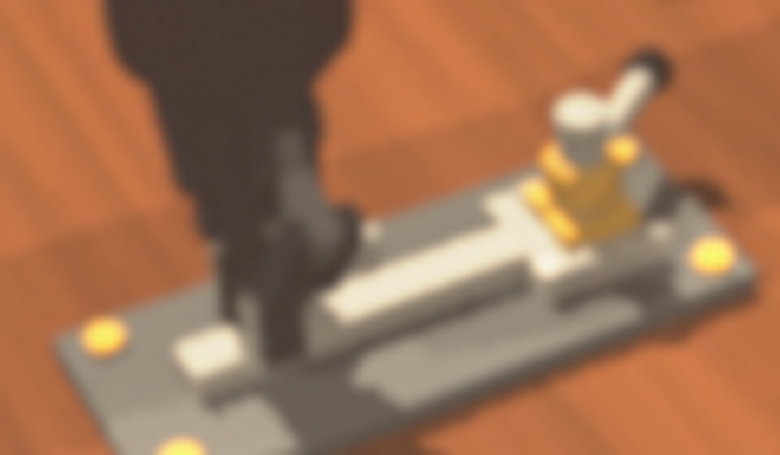

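The nut is home in the jaw: the crossbar is against its rear face and the prongs reach past it. Open and rise.

```bash
python3 -m jog '[[[0,0,0,0,0,0],[0,0,0,0,0,0],[0,0,0,0,0,0],[0,0,0,0,0,0]]]' 50
python3 -m jog '[[[0,0,1,0,0,0],[0,0,3,0,0,0],[0,0,7,0,0,0],[0,0,12,0,0,0],[0,0,14,0,0,0],[0,0,14,0,0,0]]]'
python3 - <<'E'
from h import *
s=bot.observe();print(s["ee_pos"].round(1),s["ee_rot"].round(3),s["force"].round(1))
for n in("scene","side","wrist"):
    c=cam(n)
    if n=="scene":cv2.imwrite("pics/s8z.png",cv2.resize(c["image"][130:215,225:305],None,fx=7,fy=7,interpolation=cv2.INTER_CUBIC))
    if n=="side":cv2.imwrite("pics/d8z.png",cv2.resize(c["image"][165:235,165:285],None,fx=6.5,fy=6.5,interpolation=cv2.INTER_CUBIC))
    if n=="wrist":cv2.imwrite("pics/w8.png",c["image"]);np.savez("w8.npz",**{k:v for k,v in c.items() if k not in("image","name")})
E
```

```text
time: 13.0
ee_pos: [500.6, 3.4, 16.7]
ee_rot: [0.005, -3.141, 0.0]
force: [-0.5, 0.3, 0.2]
width: 42.7
time: 13.6
ee_pos: [503.7, 3.8, 160.9]
ee_rot: [-0.005, 3.133, -0.002]
force: [0.5, 0.3, 0.4]
width: 42.8
[503.7   3.8 160.9] [-5.000e-03  3.133e+00 -2.000e-03] [0.5 0.3 0.4]
```

View pics/s8z.png

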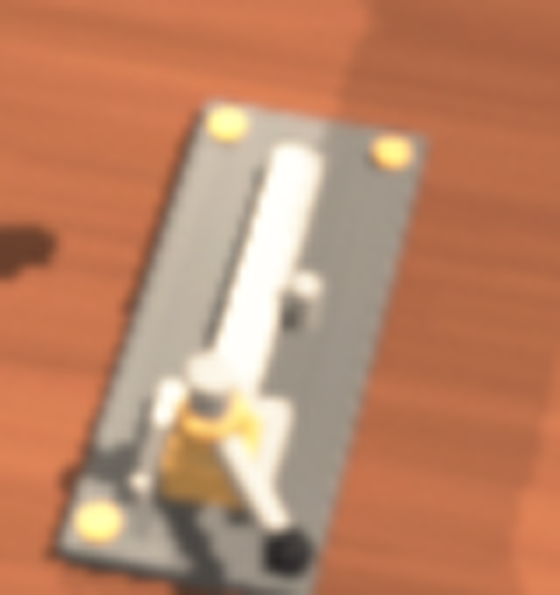

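View pics/d8z.png

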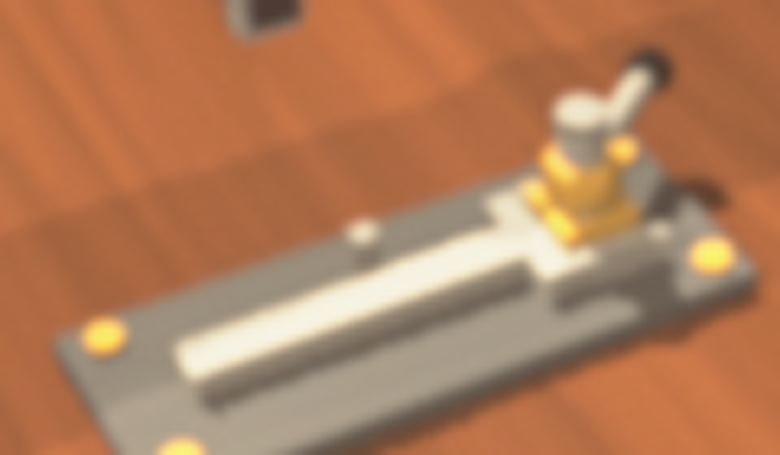

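View pics/w8.png

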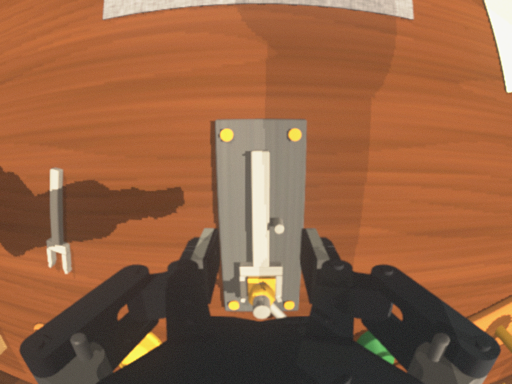

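Run:
```python
from h import *
S=cam("scene");D=cam("side");W=cam("wrist")
s=lambda x,y:(x/7+225-.43,y/7+130-.43); d=lambda x,y:(x/6.5+165-.43,y/6.5+165-.43)
print("end+y",tri((S,s(325,152)),(D,d(177,347))),"tip-y",tri((S,s(140,485)),(D,d(660,230))))
im=W["image"];cv2.imwrite("pics/w8z.png",cv2.resize(im[140:325,205:320],None,fx=4,fy=3.2,interpolation=cv2.INTER_CUBIC))
g=cv2.cvtColor(im,cv2.COLOR_BGR2HSV);m=(g[...,1]<70)&(g[...,2]>185)
for y in(160,190,220,250):
    xs=np.nonzero(m[y,245:272])[0]+245; a,b=plane(W,(xs[0]-.5,y),22),plane(W,(xs[-1]+.5,y),22); print(y,((a+b)/2).round(1),np.linalg.norm(a-b).round(1))
ys=np.nonzero(m[140:200,259])[0]+140;print("end",plane(W,(259,ys[0]-.5),22).round(1))
```

```text
end+y (array([471.10760196,  12.36361003,  21.8640373 ]), [1.4183645899015247, 1.4183645899015684]) tip-y (array([640.03948972, -15.28899612,  21.07824077]), [0.5373075180960176, 0.5373075180959433])
160 [478.2   2.9  22. ] 17.9
190 [507.4   3.   22. ] 18.3
220 [538.4   3.1  22. ] 16.9
250 [571.9   3.2  22. ] 17.6
end [470.1   1.9  22. ]
```

View pics/w8z.png

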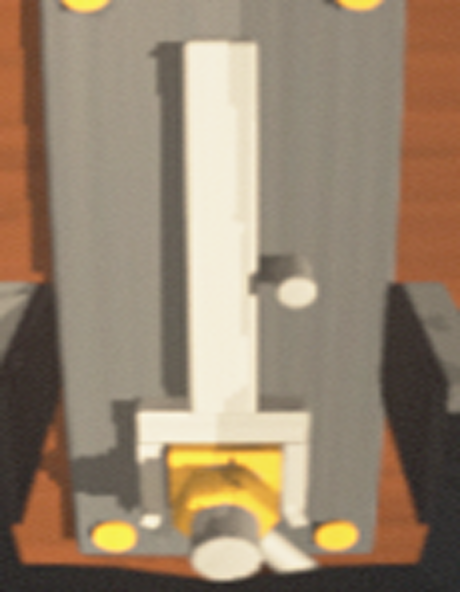

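The spanner is fully seated: handle end at x = 470, so its jaw centre is at 620, on the stud axis. Its top is at z ≈ 22, lying flat. Next I'll locate the ball and the neighbouring objects before approaching the lever.

Run:
```python
from h import *
S=cam("scene");D=cam("side")
s=lambda x,y:(x/7+225-.43,y/7+130-.43); d=lambda x,y:(x/6.5+165-.43,y/6.5+165-.43)
print("ball",tri((S,s(288,550)),(D,d(651,68))))
print("inkwell",tri((S,(313,251)),(D,(264,147))),plane(S,(313,258),15))
print("egg",tri((S,(231,243)),(D,(316,175))))
print("bell",tri((S,(168,215)),(D,(351,218))))
print(bot.observe()["joints"].round(2))
```

```text
ball (array([669.37209064,  43.54864369,  41.60054848]), [0.2576949093915092, 0.25769490939157924])
inkwell (array([742.2626447 , 169.87219219,  22.15031313]), [1.5865639831759348, 1.5865639831759466]) [756.81269433 171.61552429  15.        ]
egg (array([776.20319473, -10.59653357,  37.98407134]), [0.5836735008241096, 0.5836735008241232])
bell (array([ 745.86250239, -171.05543873,   45.97554303]), [2.6316041722591668, 2.6316041722593595])
[ 0.65  0.3  -0.87  1.96  0.27  1.01  1.23]
```

```bash
python3 -m jog '[[[4,2,0,0,0,0.13],[8,4,0,0,0,0.26],[12,6,0,0,0,0.39],[14.6,6.4,0,0,0,0.52],[14.6,6.4,-2,0,0,0.65],[14.6,6.4,-5,0,0,0.65],[14.6,6.4,-5,0,0,0.65],[14.6,6.4,-5,0,0,0.65]]]' 0 30
python3 - <<'E'
from h import *
s=bot.observe();print(s["joints"].round(2),s["ee_pos"].round(1),s["ee_rot"].round(3),s["force"].round(1))
c=cam("scene");cv2.imwrite("pics/s9.png",np.hstack([cv2.resize(c["image"][110:250,195:335],(400,400)),cv2.resize(cam("side")["image"][100:240,180:320],(400,400))]))
E
```

```text
time: 14.8
ee_pos: [645.4, 67.4, 105.1]
ee_rot: [1.007, -2.971, -0.001]
force: [-0.2, 0.1, -0.2]
width: -0.1
[ 0.45  0.67 -0.9   1.64  0.57  1.12  1.62] [645.4  67.4 105.1] [ 1.007e+00 -2.971e+00 -1.000e-03] [-0.2  0.1 -0.2]
```

View pics/s9.png

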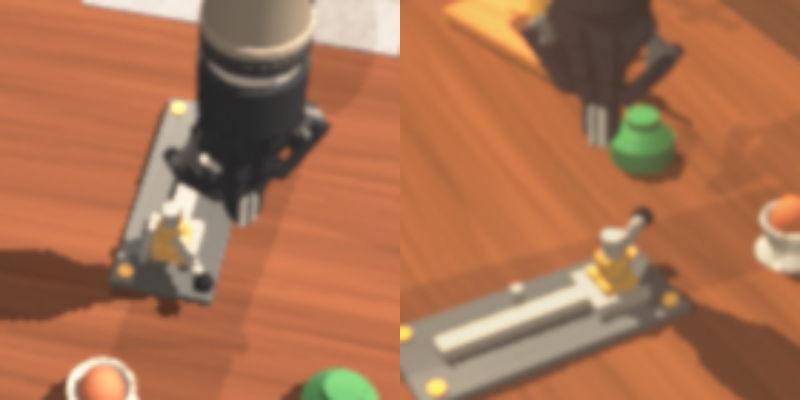

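```bash
python3 -m jog '[[[0.3,0,-3,0,0,0],[0.4,0,-5,0,0,0],[0.4,0,-6.5,0,0,0],[0.4,0,-7.5,0,0,0],[0.4,0,-7.5,0,0,0],[0.4,0,-7.5,0,0,0]]]'
python3 - <<'E'
from h import *
s=bot.observe();print(s["joints"].round(2),s["ee_pos"].round(1),s["ee_rot"].round(3),s["force"].round(1))
c=cam("scene");cv2.imwrite("pics/s10.png",np.hstack([cv2.resize(c["image"][140:230,215:305],(400,400),interpolation=cv2.INTER_CUBIC),cv2.resize(cam("side")["image"][130:230,210:310],(400,400),interpolation=cv2.INTER_CUBIC)]))
E
```

```text
time: 15.5
ee_pos: [651.0, 68.1, 32.5]
ee_rot: [-1.008, 2.975, -0.0]
force: [-0.4, -0.1, 0.1]
width: 0.0
[ 0.41  0.75 -0.84  1.68  0.65  1.01  1.57] [651.   68.1  32.5] [-1.008  2.975 -0.   ] [-0.4 -0.1  0.1]
```

View pics/s10.png

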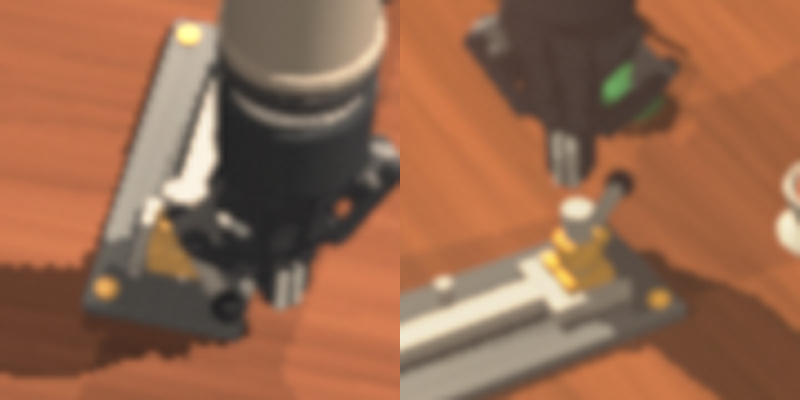

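```bash
cat > arc.py <<'E'
import sys
from h import *
# usage: arc.py c z phi1 dphi n : rows (cm, rad) from present pose
c,z,p0,dp,n=float(sys.argv[1]),float(sys.argv[2]),float(sys.argv[3]),float(sys.argv[4]),int(sys.argv[5])
s=bot.observe();st=np.array([620,5.]);M=R.from_rotvec(s["ee_rot"]).as_matrix()
x=s["ee_pos"];yaw=np.arctan2(M[1,0],M[0,0]);phi=(yaw-np.pi+np.pi)%(2*np.pi)-np.pi
rel=x[:2]-st;rad=np.array([np.cos(phi),np.sin(phi)]);tan=np.array([-rad[1],rad[0]])
f=s["force"]
print("phi",round(phi,3),"radial",(rel@rad).round(1),"c",(rel@tan).round(1),"z",x[2].round(1),"F tang(push)",(f[:2]@tan).round(2),"F rad",(f[:2]@rad).round(2),"Fz",f[2].round(2),"tz",s["wrist_torque"].round(2))
for i in range(n):
    p=p0+dp*i
    T=st+62*np.array([np.cos(p),np.sin(p)])+c*np.array([-np.sin(p),np.cos(p)])
    print(round(p,2),((T-x[:2])/10).round(2),round((z-x[2])/10,2),round(p-phi,3))
E
python3 arc.py 16 28 0.65 -0.05 12
```

```text
phi 0.653 radial 63.4 c 31.1 z 33.1 F tang(push) -0.56 F rad 0.64 Fz -0.33 tz [-0.   -0.04  0.  ]
0.65 [ 0.82 -1.29] -0.51 -0.003
0.6 [ 1.07 -1.5 ] -0.51 -0.053
0.55 [ 1.31 -1.71] -0.51 -0.103
0.5 [ 1.53 -1.94] -0.51 -0.153
0.45 [ 1.74 -2.18] -0.51 -0.203
0.4 [ 1.94 -2.43] -0.51 -0.253
0.35 [ 2.13 -2.69] -0.51 -0.303
0.3 [ 2.31 -2.96] -0.51 -0.353
0.25 [ 2.47 -3.24] -0.51 -0.403
0.2 [ 2.62 -3.52] -0.51 -0.453
0.15 [ 2.75 -3.81] -0.51 -0.503
0.1 [ 2.87 -4.11] -0.51 -0.553
```

```bash
python3 -m jog '[[[0.2,-0.3,-0.3,0,0,0],[0.4,-0.7,-0.5,0,0,0],[0.6,-1.0,-0.5,0,0,0],[0.8,-1.3,-0.5,0,0,0],[1.07,-1.5,-0.5,0,0,-0.05],[1.31,-1.71,-0.5,0,0,-0.1],[1.53,-1.94,-0.5,0,0,-0.15],[1.74,-2.18,-0.5,0,0,-0.2],[1.94,-2.43,-0.5,0,0,-0.25],[2.13,-2.69,-0.5,0,0,-0.3],[2.31,-2.96,-0.5,0,0,-0.35],[2.31,-2.96,-0.5,0,0,-0.35]]]'
python3 arc.py 16 28 0.25 -0.05 12
python3 - <<'E'
from h import *
c=cam("scene");cv2.imwrite("pics/s11.png",np.hstack([cv2.resize(c["image"][140:230,215:305],(400,400),interpolation=cv2.INTER_CUBIC),cv2.resize(cam("side")["image"][130:230,210:310],(400,400),interpolation=cv2.INTER_CUBIC)]))
E
```

```text
time: 16.8
ee_pos: [674.7, 37.8, 28.1]
ee_rot: [-0.473, 3.105, -0.002]
force: [0.5, -0.7, 0.8]
width: 0.3
phi 0.303 radial 62.0 c 15.0 z 28.1 F tang(push) -0.85 F rad 0.24 Fz 0.78 tz [-0.01 -0.04  0.03]
0.25 [ 0.14 -0.19] -0.01 -0.053
0.2 [ 0.29 -0.48] -0.01 -0.103
0.15 [ 0.42 -0.77] -0.01 -0.153
0.1 [ 0.54 -1.07] -0.01 -0.203
0.05 [ 0.64 -1.37] -0.01 -0.253
0.0 [ 0.73 -1.68] -0.01 -0.303
-0.05 [ 0.8  -1.99] -0.01 -0.353
-0.1 [ 0.86 -2.31] -0.01 -0.403
-0.15 [ 0.9  -2.62] -0.01 -0.453
-0.2 [ 0.92 -2.94] -0.01 -0.503
-0.25 [ 0.93 -3.26] -0.01 -0.553
-0.3 [ 0.92 -3.58] -0.01 -0.603
```

View pics/s11.png

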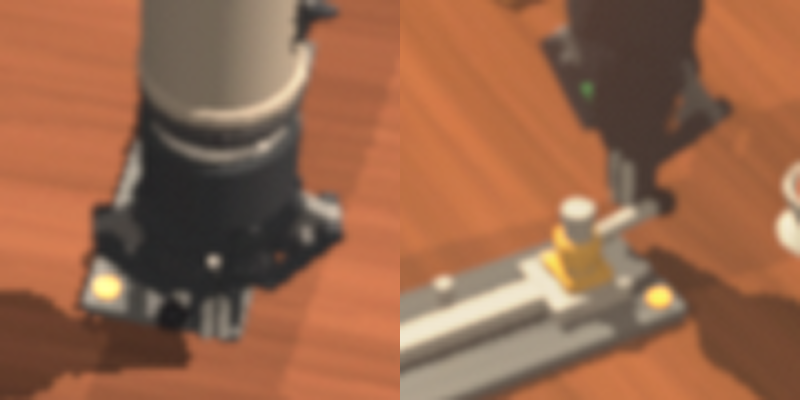

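In contact: the ball is beside the fingers and moving with them, in both views. Carry on in shorter stretches.

```bash
python3 -m jog '[[[0.14,-0.19,0,0,0,-0.05],[0.29,-0.48,0,0,0,-0.1],[0.42,-0.77,0,0,0,-0.15],[0.54,-1.07,0,0,0,-0.2],[0.64,-1.37,0,0,0,-0.25],[0.73,-1.68,0,0,0,-0.3],[0.73,-1.68,0,0,0,-0.3]]]'
python3 arc.py 16 28 -0.05 -0.05 4
```

```text
time: 17.6
ee_pos: [681.9, 21.1, 28.1]
ee_rot: [-0.007, 3.141, -0.002]
force: [-0.1, 0.0, -0.6]
width: -0.2
phi 0.004 radial 62.0 c 15.8 z 28.1 F tang(push) 0.02 F rad -0.14 Fz -0.61 tz [ 0.04 -0.03  0.01]
-0.05 [ 0.08 -0.32] -0.01 -0.054
-0.1 [ 0.14 -0.64] -0.01 -0.104
-0.15 [ 0.18 -0.96] -0.01 -0.154
-0.2 [ 0.2  -1.28] -0.01 -0.204
```

```bash
python3 -m jog '[[[0.08,-0.32,0,0,0,-0.05],[0.14,-0.64,0,0,0,-0.1],[0.14,-0.64,0,0,0,-0.1]]]'
python3 arc.py 16 28 -0.15 -0.05 3
python3 - <<'E'
from h import *
c=cam("scene");cv2.imwrite("pics/s12.png",np.hstack([cv2.resize(c["image"][140:230,215:305],(400,400),interpolation=cv2.INTER_CUBIC),cv2.resize(cam("side")["image"][130:230,210:310],(400,400),interpolation=cv2.INTER_CUBIC)]))
E
```

```text
time: 17.9
ee_pos: [683.2, 15.3, 28.1]
ee_rot: [0.147, 3.137, -0.002]
force: [0.5, 1.3, 0.2]
width: -0.1
phi -0.094 radial 61.9 c 16.2 z 28.1 F tang(push) 1.38 F rad 0.37 Fz 0.19 tz [0.25 0.06 0.01]
-0.15 [ 0.05 -0.38] -0.01 -0.056
-0.2 [ 0.08 -0.69] -0.01 -0.106
-0.25 [ 0.09 -1.01] -0.01 -0.156
```

View pics/s12.png

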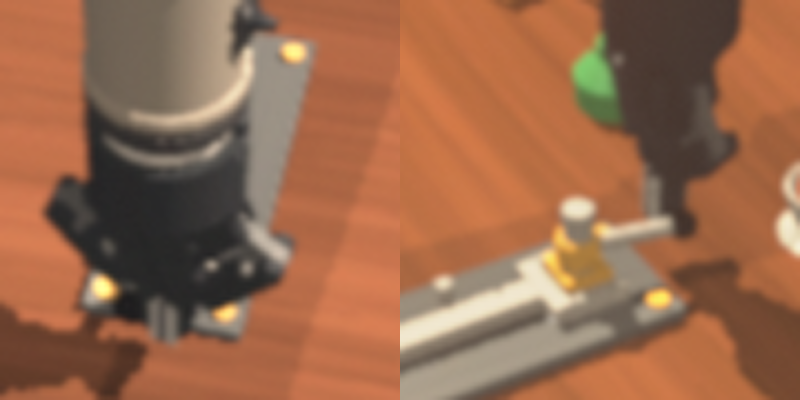

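```bash
python3 -m jog '[[[0.03,-0.19,0,0,0,-0.03],[0.05,-0.38,0,0,0,-0.056],[0.05,-0.38,0,0,0,-0.056]]]'
python3 arc.py 16 28 -0.2 -0.05 3
```

```text
time: 18.3
ee_pos: [683.6, 11.7, 28.1]
ee_rot: [0.235, 3.132, -0.001]
force: [-0.0, 2.6, -0.1]
width: -0.2
phi -0.15 radial 61.9 c 16.1 z 28.1 F tang(push) 2.55 F rad -0.42 Fz -0.09 tz [ 0.41  0.03 -0.01]
-0.2 [ 0.03 -0.33] -0.01 -0.05
-0.25 [ 0.04 -0.65] -0.01 -0.1
-0.3 [ 0.04 -0.97] -0.01 -0.15
```

Run:
```python
from h import *
c=cam("scene");cv2.imwrite("pics/s13.png",np.hstack([cv2.resize(c["image"][140:230,215:305],(400,400),interpolation=cv2.INTER_CUBIC),cv2.resize(cam("side")["image"][150:230,170:290],(400,266),interpolation=cv2.INTER_CUBIC)[:400] if 0 else cv2.resize(cam("side")["image"][140:240,190:290],(400,400),interpolation=cv2.INTER_CUBIC)]))
```

```text
(no output)
```

View pics/s13.png

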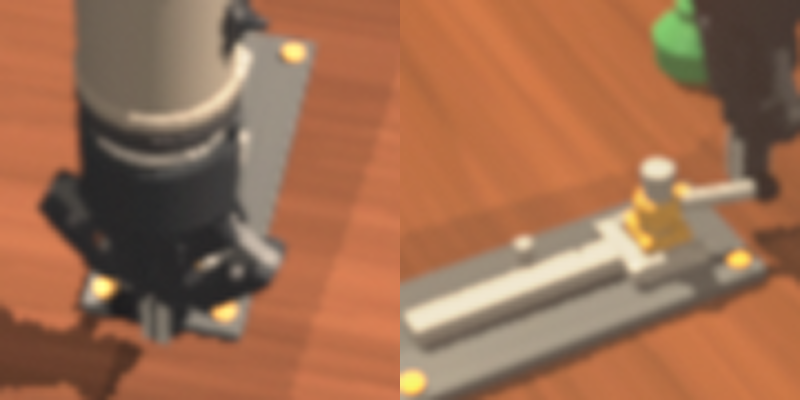

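```bash
python3 -m jog '[[[0.03,-0.33,0,0,0,-0.05],[0.03,-0.33,0,0,0,-0.05]]]'
python3 arc.py 16 28 -0.25 -0.05 2
```

```text
time: 18.6
ee_pos: [683.9, 8.5, 28.1]
ee_rot: [0.311, 3.125, -0.001]
force: [-0.9, 2.4, -0.5]
width: 0.1
phi -0.199 radial 62.0 c 16.1 z 28.1 F tang(push) 2.19 F rad -1.36 Fz -0.49 tz [ 0.61  0.03 -0.05]
-0.25 [ 0.01 -0.34] -0.01 -0.051
-0.3 [ 0.01 -0.66] -0.01 -0.101
```

```bash
python3 -m jog '[[[0.02,-0.32,0,0,0,-0.05],[0.02,-0.32,0,0,0,-0.05]]]'
python3 arc.py 16 28 -0.3 -0.05 2
```

```text
time: 18.8
ee_pos: [684.2, 6.8, 28.2]
ee_rot: [0.387, 3.117, 0.002]
force: [1.2, 4.3, -0.3]
width: -0.1
phi -0.247 radial 61.8 c 17.4 z 28.2 F tang(push) 4.45 F rad 0.16 Fz -0.26 tz [ 0.86 -0.04  0.03]
-0.3 [-0.02 -0.48] -0.02 -0.053
-0.35 [-0.05 -0.8 ] -0.02 -0.103
```

```bash
python3 -m jog '[[[0,-0.33,0,0,0,-0.05],[0,-0.33,0,0,0,-0.05]]]'
python3 arc.py 16 28 -0.35 -0.05 2
python3 - <<'E'
from h import *
c=cam("scene");cv2.imwrite("pics/s14.png",np.hstack([cv2.resize(c["image"][140:230,215:305],(400,400),interpolation=cv2.INTER_CUBIC),cv2.resize(cam("side")["image"][140:240,190:290],(400,400),interpolation=cv2.INTER_CUBIC)]))
E
python3 arc.py 16 28 -0.35 -0.05 2
```

```text
time: 19.0
ee_pos: [684.5, 5.5, 28.4]
ee_rot: [0.462, 3.106, 0.006]
force: [0.5, 4.9, -2.5]
width: -0.0
phi -0.295 radial 61.6 c 19.2 z 28.4 F tang(push) 4.88 F rad -0.93 Fz -2.52 tz [ 1.03 -0.15 -0.02]
-0.35 [-0.08 -0.67] -0.04 -0.055
-0.4 [-0.12 -0.99] -0.04 -0.105
phi -0.294 radial 61.6 c 19.1 z 28.4 F tang(push) 4.92 F rad -1.4 Fz -1.47 tz [ 1.06 -0.17  0.  ]
-0.35 [-0.08 -0.67] -0.04 -0.056
-0.4 [-0.12 -0.98] -0.04 -0.106
```

View pics/s14.png

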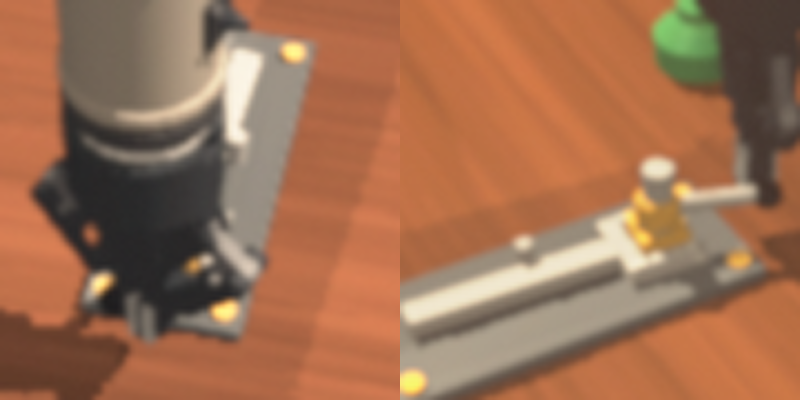

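```bash
python3 -m jog '[[[-0.1,-0.4,0,0,0,0],[-0.12,-0.5,0,0,0,0],[-0.12,-0.5,0,0,0,0]]]'
python3 arc.py 16 28 -0.35 -0.05 1
```

```text
time: 19.4
ee_pos: [683.8, 2.9, 28.7]
ee_rot: [0.456, 3.106, 0.011]
force: [1.3, 6.2, -1.9]
width: 0.0
phi -0.291 radial 61.7 c 16.4 z 28.7 F tang(push) 6.29 F rad -0.49 Fz -1.9 tz [ 1.29 -0.31  0.02]
-0.35 [-0.01 -0.42] -0.07 -0.059
```

```bash
python3 -m jog '[[[-0.08,-0.4,0,0,0,-0.03],[-0.15,-0.65,0,0,0,-0.05],[-0.15,-0.65,0,0,0,-0.05]]]'
python3 arc.py 16 28 -0.35 -0.05 1
```

```text
time: 19.7
ee_pos: [683.4, -0.3, 29.1]
ee_rot: [0.529, 3.092, 0.018]
force: [2.2, 7.9, -2.2]
width: 0.1
phi -0.339 radial 61.6 c 16.0 z 29.1 F tang(push) 8.2 F rad -0.58 Fz -2.21 tz [ 1.46 -0.51  0.06]
-0.35 [ 0.03 -0.09] -0.11 -0.011
```

```bash
python3 -m jog '[[[-0.12,-0.5,0,0,0,-0.03],[-0.18,-0.7,0,0,0,-0.04],[-0.18,-0.7,0,0,0,-0.04]]]'
python3 arc.py 16 28 -0.35 -0.05 1
```

```text
time: 20.0
ee_pos: [682.9, -3.2, 29.4]
ee_rot: [0.585, 3.079, 0.028]
force: [3.2, 9.2, -2.3]
width: 0.1
phi -0.375 radial 61.5 c 15.5 z 29.4 F tang(push) 9.7 F rad -0.38 Fz -2.3 tz [ 1.68 -0.65  0.04]
-0.35 [0.09 0.19] -0.14 0.025
```

```bash
python3 -m jog '[[[-0.12,-0.5,0,0,0,0],[-0.12,-0.5,0,0,0,0],[-0.12,-0.5,0,0,0,0],[-0.12,-0.5,0,0,0,0]]]'
python3 arc.py 16 28 -0.35 -0.05 1
```

```text
time: 20.4
ee_pos: [682.7, -3.6, 29.7]
ee_rot: [0.578, 3.078, 0.038]
force: [2.2, 8.7, -3.6]
width: 0.0
phi -0.371 radial 61.6 c 14.7 z 29.7 F tang(push) 8.91 F rad -1.15 Fz -3.62 tz [ 1.79 -0.59  0.01]
-0.35 [0.1  0.24] -0.17 0.021
```

```bash
python3 -m jog '[[[-0.18,-0.62,0,0,0,0],[-0.18,-0.62,0,0,0,0],[-0.18,-0.62,0,0,0,0],[-0.18,-0.62,0,0,0,0],[-0.18,-0.62,0,0,0,0],[-0.18,-0.62,0,0,0,0],[-0.18,-0.62,0,0,0,0],[-0.18,-0.62,0,0,0,0]]]'
python3 arc.py 16 28 -0.35 -0.05 1
python3 - <<'E'
from h import *
for i in range(4):
    s=bot.observe();print(s["time"],s["force"].round(2));eyes.grab_frame("side")
E
```

```text
time: 21.2
ee_pos: [682.1, -4.9, 29.9]
ee_rot: [0.571, 3.077, 0.048]
force: [2.4, 8.7, -3.2]
width: -0.4
phi -0.367 radial 61.5 c 13.1 z 29.9 F tang(push) 8.98 F rad -0.85 Fz -3.17 tz [ 1.89 -0.71  0.09]
-0.35 [0.16 0.37] -0.19 0.017
21.2 [ 2.43  8.68 -3.17]
21.25 [ 3.5   8.35 -4.14]
21.3 [ 3.16 10.4  -4.25]
21.35 [ 2.84  9.52 -2.74]
```

```bash
python3 -m jog '[[[-0.23,-0.72,0,0,0,0],[-0.23,-0.72,0,0,0,0],[-0.23,-0.72,0,0,0,0],[-0.23,-0.72,0,0,0,0],[-0.23,-0.72,0,0,0,0]]]'
python3 - <<'E'
from h import *
a=[]
for i in range(6):
    s=bot.observe();a.append(s["force"]);eyes.grab_frame("scene")
a=np.array(a);print(s["time"],s["ee_pos"].round(1),a.mean(0).round(2)); t=np.array([.37,.93]);print((a[:,:2]@t).round(1))
E
```

```text
time: 21.9
ee_pos: [681.2, -6.7, 30.2]
ee_rot: [0.564, 3.076, 0.06]
force: [5.2, 9.7, -4.2]
width: 0.5
22.15 [681.2  -6.7  30.1] [ 4.21  9.66 -4.41]
[10.9 10.5 10.9 10.8  9.9 10.3]
```

```bash
python3 - <<'E'
from h import *
a=[]
for i in range(6):
    s=bot.observe();a.append(s["force"]);eyes.grab_frame("scene")
print((np.array(a)[:,:2]@np.array([.37,.93])).round(1))
E
python3 -m jog '[[[0.1,0.3,0,0,0,0],[0.4,1.0,0,0,0,0],[0.8,2.0,0,0,0,0],[1.1,3.0,0,0,0,0],[1.1,3.0,2,0,0,0],[0,3.0,6,0,0,0],[-4,3,10,0,0,0],[-9,3,14,0,0,0],[-14,3,17,0,0,0.1],[-18,3,18,0,0,0.2],[-18,3,18,0,0,0.35],[-18,3,18,0,0,0.35]]]'
python3 - <<'E'
from h import *
for n in("scene","side","wrist"):
    c=cam(n)
    if n=="scene":S=c;cv2.imwrite("pics/s15z.png",cv2.resize(c["image"][130:215,225:305],None,fx=7,fy=7,interpolation=cv2.INTER_CUBIC))
    if n=="side":cv2.imwrite("pics/d15z.png",cv2.resize(c["image"][165:235,165:285],None,fx=6.5,fy=6.5,interpolation=cv2.INTER_CUBIC));cv2.imwrite("pics/side15.png",c["image"])
    if n=="wrist":cv2.imwrite("pics/w15.png",c["image"])
cv2.imwrite("pics/scene15.png",S["image"])
E
```

```text
[10.6 10.4 10.4  9.8  9.7 10.3]
time: 23.7
ee_pos: [499.9, 23.1, 211.5]
ee_rot: [0.018, 3.132, 0.057]
force: [0.4, 0.7, -0.4]
width: 0.1
```

View pics/s15z.png

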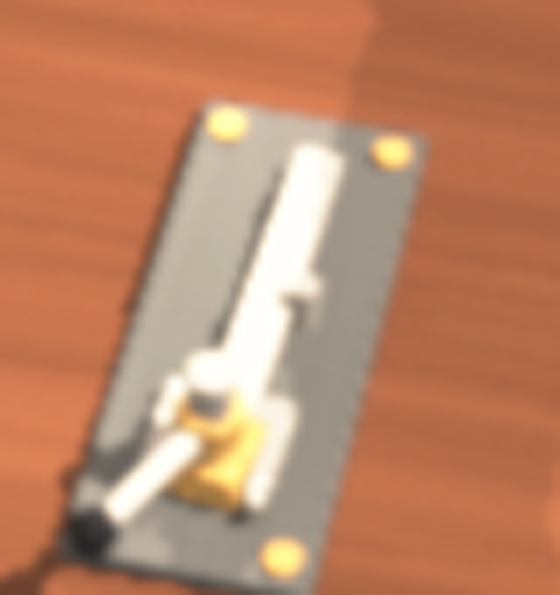

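View pics/d15z.png

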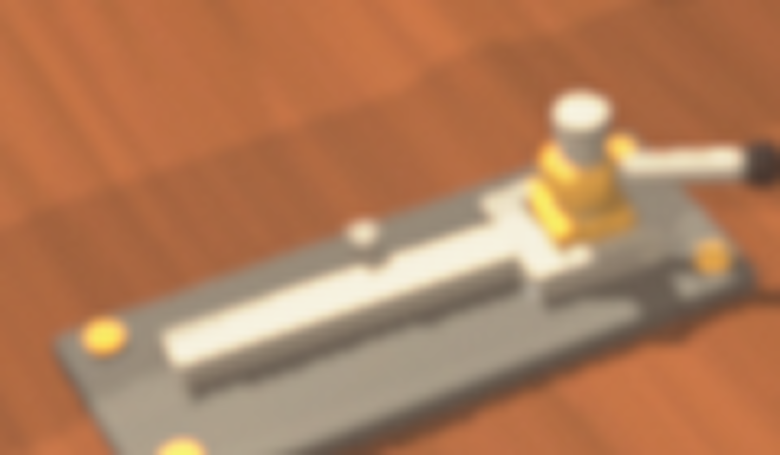

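View pics/w15.png

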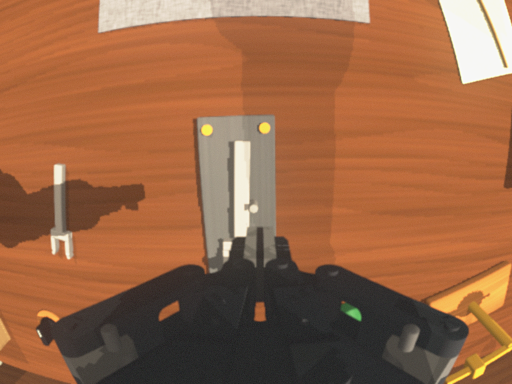

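The spanner lies against the pin and the lever has turned to its new place. Last measurements: seating, lever angle and the other objects.

Run:
```python
from h import *
S=cam("scene");D=cam("side");W=cam("wrist")
s=lambda x,y:(x/7+225-.43,y/7+130-.43); d=lambda x,y:(x/6.5+165-.43,y/6.5+165-.43)
b,e=tri((S,s(92,528)),(D,d(763,163)));st=np.array([620.5,6.3]);r=b[:2]-st
print("ball",b.round(1),"r",np.hypot(*r).round(1),"ang",np.arctan2(r[1],r[0]).round(3),"bracket yaw .009")
print("handle end +y",tri((S,s(343,153)),(D,d(163,340)))[0].round(1))
print("tip+y",plane(S,s(262,512),22).round(1))
g=cv2.cvtColor(W["image"],cv2.COLOR_BGR2HSV);m=(g[...,1]<70)&(g[...,2]>185)
P=[]
for y in range(148,196,6):
    xs=np.nonzero(m[y,225:256])[0]+225; a,c=plane(W,(xs[0]-.5,y),22),plane(W,(xs[-1]+.5,y),22);P.append((a+c)/2)
P=np.array(P);k=np.polyfit(P[:,0],P[:,1],1);print("spanner yaw",k[0].round(3),"y at stud",np.polyval(k,620.3).round(1),"(wrist stud y 4.2)")
ys=np.nonzero(m[130:200,242])[0]+130;en=plane(W,(242,ys[0]-.5),22);print("end",en.round(1),"dist to stud",np.hypot(en[0]-620.3,en[1]-4.2).round(1))
# compare surroundings
for n,c in(("scene",S),("side",D)):
    o=cv2.imread(f"pics/{n}0.png");df=cv2.absdiff(o,c["image"]).max(2);mm=cv2.morphologyEx((df>50).astype(np.uint8),cv2.MORPH_OPEN,np.ones((2,2)))
    k,l,t,ce=cv2.connectedComponentsWithStats(mm);print(n,[t[i].tolist() for i in range(1,k) if t[i,4]>20])
```

```text
ball [676.  -22.3  41.7] r 62.4 ang -0.476 bracket yaw .009
handle end +y [468.8  19.1  20.6]
tip+y [642.3  28.7  22. ]
spanner yaw -0.05 y at stud 3.7 (wrist stud y 4.2)
end [469.1  11.4  22. ] dist to stud 151.4
scene [[273, 0, 24, 27, 281], [298, 0, 12, 16, 119], [326, 0, 4, 13, 28], [279, 2, 2, 14, 28], [313, 10, 11, 16, 94], [258, 17, 12, 3, 28], [238, 21, 68, 88, 2403], [44, 49, 153, 20, 1241], [87, 66, 138, 108, 5370], [258, 151, 17, 48, 336], [360, 174, 33, 58, 729], [235, 184, 23, 29, 223], [255, 193, 7, 9, 40], [263, 207, 8, 7, 47], [225, 211, 9, 7, 40], [251, 215, 8, 7, 42]]
side [[146, 0, 66, 158, 5282], [260, 174, 9, 11, 49], [191, 188, 95, 34, 680], [309, 188, 10, 7, 50], [285, 209, 9, 4, 28], [243, 255, 74, 49, 1495], [280, 303, 104, 81, 5331], [0, 341, 30, 43, 463], [501, 367, 11, 17, 87]]
```

View pics/scene15.png

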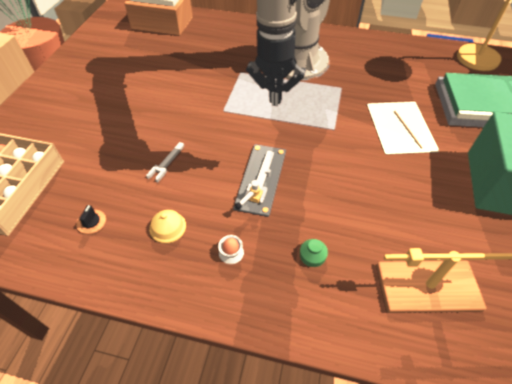

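Run:
```python
from h import *
o=cv2.imread("pics/side0.png");c=cv2.imread("pics/side15.png")
a=cv2.imread("pics/scene0.png");b=cv2.imread("pics/scene15.png")
f=lambda i,x,y:cv2.resize(i[y:y+50,x:x+50],(300,300),interpolation=cv2.INTER_CUBIC)
cv2.imwrite("pics/egg.png",np.vstack([np.hstack([f(o,290,160),f(c,290,160)]),np.hstack([f(a,206,225),f(b,206,225)])])[:600])
s=bot.observe();print(s["time"],s["qd"].round(3))
```

```text
24.0 [ 0.002 -0.001 -0.003  0.002 -0.004  0.001  0.004]
```

View pics/egg.png

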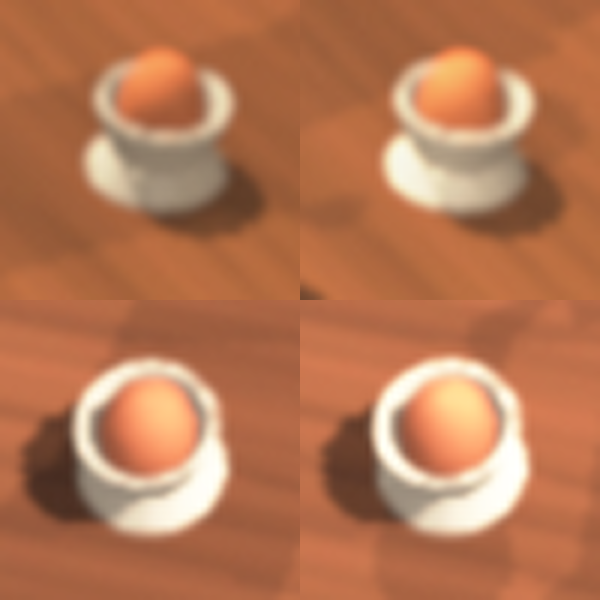

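The egg cup hasn't moved; only the shadow on it changed. Handing in.

Run:
```python
from rig import bot
print(bot.job_done())
```

```text
the job is handed in; nothing more can be done
None
```

I fitted the spanner that matches the nut, released it, tightened the jam nut, and handed the job in at about 24 s of the 64 s allowed.

- **Spanner on the nut:** I slid it on along the plate until it stopped against the nut, lowered it flat, let go and rose. Before tightening, its handle end measured 150.2 mm from the stud axis (150 expected) and its top was 22 mm above the desk.
- **Tightening:** I pushed the ball clockwise from +0.65 to about -0.48 rad. The jam nut seated, and the spanner's handle came to rest against the pin. I then held the ball for over 0.5 s at about 10.4 N (readings 9.7 to 10.9 N), which is about 0.64 N m. The arm then backed straight off and up.
- **Last pictures:** the spanner was still on the nut and against the pin, turned about 0.06 rad. The lever had stayed where I left it. Comparing pictures from before and after showed only shadow changes on the egg cup, and none at the inkwell, bell and small spanner.

**Checks that disagreed:**
- After tightening, the handle end measured about 151.4 mm from the stud, 1.2 mm more than before. I put this down to the nut turning within the jaw's play.
- I did not measure the lower nut's own angle. From the spanner's turn and the jaw play I estimate 0.16 to 0.2 rad, inside the 0.3 rad limit.
- The cameras disagreed by about 2 mm in y, so I aligned the spanner to the nut within each single view.

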